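# Lift a vial rack off the mixer with the latching lift hook

### The job

The vial rack on the mixer is finished: bring it over to the shallow tray with the lift hook. The hook lies on its side, so stand it upright on the bench and let go of it, take it again from above where the hand clears the mixer's column, and push its open mouth onto the rack's lift pin until the sprung latch flips shut behind the pin; then lift the rack clear and set it down flat inside the tray, leaving the hook latched on the pin. Carry the rack only by the hook without touching the rack itself, keep it level, and leave the beaker, the two vials and the timer where they stand.

Things in the scene. Friction and masses are not known exactly. Their poses are not given: they have to be found in the camera images.
- lift_hook: Lift hook, 0.16 kg: steel claw with dark hand grip, 98 mm tall, 30 mm wide (y). Origin: underside of its flat sole, below the grip; z from sole up through the grip, x the way its mouth opens. Sole from x = -21 to +38 mm; it stands on it by itself. Starts lying on its side: origin 15 mm above the bench, its y axis up, grip towards the right, mouth facing away from the robot, both up to 20 degrees off.
- hook_grip (a point): Middle of the hook's dark grip, on the z axis 77 mm above the sole; axes as the lift hook. The grip is 24 mm (x) by 30 mm (y) and reaches from z = 56 to 98 mm.
- hook_seat (a point): Where the pin's centre lies when the rack hangs in the hook: on the hook's z axis, 13 mm above the sole; axes as the lift hook. The back wall of the throat is at x = -7 mm. When the hook stands on the rack's strap the pin's centre is 19 mm above its sole; the sole may be up to 3 mm above the strap and the nose still passes under the pin.
- latch (a joint): Sprung latch that closes the mouth: 0 shut, up to 1.3 rad swung inwards. It hangs from the upper jaw (x = 31, z = 35 mm in the hook's frame) down to the nose and opens inwards only, when the pin pushes it with 2 to 5 N. It flips shut once the pin's centre is at x under about +2 mm in the hook's frame; the pin meets the back wall at x = -2 mm.
- rack: Vial rack in its grey lifting frame, 0.6 kg, 156 x 148 mm, on the mixer's platform (24 mm above the bench) between corner guides 9 mm high. Origin: centre of its underside; x away from the robot, up to 12 degrees off. A flat strap 66 mm wide runs over it along x, 156 mm long, upper side 70 mm above the origin. The hook is pushed on along +x, its sole on the strap.
- rack_pin (a point): Centre of the lift pin: steel, 10 mm thick, along the rack's y axis, 89 mm above the rack's origin and 19 mm above the strap, between two lugs whose inner faces are 42 mm apart; the lugs are 20 mm long (x) and rise 10 mm above the pin's centre.
- mixer: Bench mixer, fixed: base 216 (x) by 239 (y) mm, origin at bench level under the middle of the platform that carries the rack. Its control column, 116 mm (x) by 46 mm (y) and 246 mm high, stands on its left (+y), its near face 90 mm from the origin, so a hand leaning to that side does not fit at the pin.
- tray: Shallow steel tray, fixed, 206 (x) by 198 (y) mm outside, walls 4 mm thick and 14 mm high, floor 4 mm thick. Origin: centre of its underside, x axis away from the robot up to 15 degrees off.
- beaker: Plastic beaker, 69 mm wide, 83 mm high, behind the work; origin at its underside. A bystander.
- vial_1: Capped vial, 25 mm wide, 56 mm high, origin at its underside. A bystander.
- vial_2: Second capped vial, as the first. A bystander.
- bench_timer: Flat bench timer 72 x 66 x 21 mm, lying behind the work; origin at its underside. A bystander.
- hook_nose (a point): Top of the rounded nose that ends the 8 mm thick lower jaw: 10.5 mm above the sole, at x = 34 mm (the nose reaches to x = 38). The mouth is open from here up to the upper jaw, which spans z = 28 to 42 mm and also ends, rounded, at x = 38 mm.
Things that resemble listed ones, but are neither listed nor needed, are in the scene too. Of the things like the lift_hook, leave any that is red; of the rest the smaller one is meant.

How it is judged:
On the way, in this order (a step that is already met when the one before it is completed fails the run):
1. the lift hook stands upright on the bench, let go (angle between lift_hook's own z axis and vertical below 0.1 rad and height (world z) of lift_hook below 0.006 m and height (world z) of hook_grip above 0.06 m and contact force between the fingers and lift_hook below 0.1 N and linear speed of lift_hook below 0.03 m/s), for 0.2 s.
2. the rack still on the mixer, its pin in the hook's throat and the latch shut behind it (x of rack_pin in the frame of lift_hook between -0.006 and 0.012 m and z of rack_pin in the frame of lift_hook between 0.008 and 0.027 m and distance between rack_pin and hook_seat below 0.02 m and value of joint latch below 0.12 rad and distance of rack from where it was at the start of the episode below 0.01 m), for 0.2 s.
3. the rack hangs from the hook clear of the mixer's nest (height (world z) of rack above 0.04 m and contact force between rack and mixer below 0.05 N and value of joint latch below 0.2 rad), for 0.2 s.
At the end, for the whole second after the job is handed in: The rack stands flat on the tray's floor inside its walls (tilt under 0.03 rad, underside within 4 mm of the floor, centre within 40 mm of the tray's centre) and at rest; the hook is still on the pin with the latch shut (under 0.12 rad) behind it, and at rest (z of rack in the frame of tray between 0.001 and 0.008 m and horizontal distance between rack and tray below 0.04 m and angle between rack's own z axis and vertical below 0.03 rad and linear speed of rack below 0.02 m/s and value of joint latch below 0.12 rad and x of rack_pin in the frame of lift_hook between -0.006 and 0.03 m and distance between rack_pin and hook_seat below 0.032 m and linear speed of lift_hook below 0.03 m/s); the robot touches nothing.
It fails at once if the robot touched the rack itself (contact force between any of the fingers, the arm and rack above 1 N).
It fails at once if the rack was tipped by more than 20 degrees (angle between rack's own z axis and vertical above 0.35 rad).
It fails at once if a bystander was moved by more than 3 cm (distance of any of beaker, vial_1, vial_2, bench_timer from where it was at the start of the episode above 0.03 m).
It also fails if it takes over 64 s, if anything falls off the work surface, if the arm or the gripper's body presses on something with over 40 N, if the wrist force passes 120 N, or if a joint passes its speed limit or range.

### The arm

A 7-joint arm with a two-finger parallel gripper is mounted at the origin on a cart in front of the work surface, level with it; the furniture and walls round the work are solid. World frame = base frame: x ahead of the robot, y to its left, z up, the work surface at z = 0. Lengths are in m, angles in rad, forces in N, time in s.
With the tool pointing down it reaches from about 0.425 to 0.95 m from the base axis. Payload 4.7 kg.
Tool frame: the origin (TCP) lies midway between the tips of the shut fingers; the grasp point (between the pads) lies 19 mm behind it; x points along the fingers, z is the direction in which the jaws open and shut, and the axes are right-handed (so a half turn about x gives the same grasp; the last joint's range is limited). The gripper opens to 85 mm and grips with 20 to 120 N. Pads are 22 mm wide; open, the fingers measure 114 mm over their backs; the gripper's body (76 mm by 85 mm) begins 54 mm behind the grasp point. The pads swing forward as they close: fully open they stand 13 mm farther back than shut.
Start: joints at [1.225, 0.469, -0.049, 1.532, 0.024, 1.141, -0.082], TCP at [0.21, -0.641, 0.231] pointing down, gripper open.
Joint ranges: [-2.59, 2.59], [-0.33, 1.99], [-1.39, 1.29], [0.1, 2.45], [-1.04, 4.18], [0.21, 1.99], [-2.66, 2.66]. Speed limits (rad/s): [2.57, 2.57, 3.14, 3.14, 3.14, 3.14, 3.14].

### API

Orientations are given as a unit quaternion [x, y, z, w].
In Python, from cell import env gives the robot as it stands.
- The arm moves only by the tool play_rows, never from a script. Its argument "steps" is a list of rows, each an object of numbers: "dx", "dy", "dz": the shift along the tool's x, y, z in units of 30 mm (1.0 is 30 mm); "turn": the turn about the tool's x in units of 5 degrees (1.0 is 5 degrees); "claw": the opening, from 0 (shut) to 1 (fully open). In form: [{"dx": .., "dy": .., "dz": .., "turn": .., "claw": ..}, ...]. A call has 1 to 12 rows; each row is the pose to reach, as a shift and turn from the pose measured when the call began, along the tool's axes at that moment; what a row does not reach only later rows make up. A row lasts 1/12 s, in which the tool goes at most 41.7 mm and 7.16 degrees, less where a joint would pass 70% of its speed; a pose out of reach is approached as far as the arm can. A call with a gripper value outside its range is refused whole. The fingers move at their own pace and stop on an object; "newtons" is the grip in N (left out, the last holds). Time passes only in rows, so rows that repeat a pose let the fingers close. It gives the time, the measured TCP pose, the force and the opening at its end, in the units of the state.
- env.sense(): the state, without advancing time (a new reading comes with each control period).
- env.get_image(name): name is "scene" or "top" or "wrist"; returns a dict with "img" (420x560x3 uint8, blue, green, red), "mtx" (3x3 intrinsics, pixels), "extrinsics" (4x4, takes a point from camera to world coordinates); the wrist camera has in their place "tool_from_camera" (4x4, takes a point from camera to tool coordinates, whose origin is the TCP and whose axes are the tool frame's). Camera axes: x right, y down, z forward; pixel columns grow to the right and rows downward; lengths in m; the calibration is good to about 2 mm. The wrist camera is an equidistant fisheye: a pixel r from the principal point sees the ray r / f radians off the axis. A picture is of the moment at which its call begins: read the wrist's pose just before it. There is no depth.
- env.job_done(): hands the job in, once; it reports no verdict.
The state is a dict: "clock": time; "qpos": joint angles; "joint_velocities": joint speeds; "effort": joint torques, N m; "tcp_pos": TCP position; "tool_rot": TCP orientation; "contact_force": force on the tool from outside, world axes, zero at the start; "moment": the same for the moment, N m; "opening": finger opening in m.
Only numpy, scipy, OpenCV 4.12 (cv2) and the standard library are available. Lean on these libraries where they do the work, as an engineer would, in place of code of your own. Each camera call takes 0.05 s, during which the arm holds its last target.

## Working session

There is one attempt and no reset: what is moved stays moved. The work goes in short steps, Python scripts to look and compute and a tool call to move; the robot and the scene stay as the last step left them, time stands still between calls to the robot, and variables do not carry over. Pictures are saved under pics/ and viewed, and the job is handed in when it is done.

Besides the shell and the picture viewer there is one more tool, called after "Emit:" as a command line: name --argument value ..., lists and objects as JSON in quotes. play_rows: Moves the arm, as the interface text tells. Its arguments: {"type":"object","properties":{"steps":{"type":"array","items":{"type":"object","properties":{"dx":{"type":"number"},"dy":{"type":"number"},"dz":{"type":"number"},"turn":{"type":"number"},"claw":{"type":"number"}}}},"newtons":{"type":"number"}},"required":["steps"]}

```bash
ls; mkdir -p pics; python3 - <<'E'
from cell import env
import cv2,numpy as np
s=env.sense()
print({k:np.round(v,3).tolist() for k,v in s.items()})
for n in ["scene","top","wrist"]:
    d=env.get_image(n); cv2.imwrite(f"pics/{n}0.png",d["img"])
    print(n,{k:np.round(v,4).tolist() for k,v in d.items() if k!="img"})
E
```

```text
pics
{'clock': 0.0, 'qpos': [1.225, 0.469, -0.049, 1.534, 0.024, 1.141, -0.082], 'joint_velocities': [0.0, -0.001, 0.002, -0.001, -0.002, -0.0, -0.001], 'effort': [-0.001, -51.03, -0.046, -23.771, 0.011, 0.008, 0.0], 'tcp_pos': [0.21, -0.641, 0.23], 'tool_rot': [0.415, 0.573, -0.414, 0.572], 'contact_force': [0.72, 0.348, 0.178], 'moment': [0.04, -0.015, 0.013], 'opening': 0.085}
scene {'mtx': [[536.7437, 0.0, 278.6393], [0.0, 536.7437, 205.9173], [0.0, 0.0, 1.0]], 'extrinsics': [[-0.7128, -0.4533, 0.5352, -0.2672], [-0.7013, 0.4714, -0.5348, 0.7212], [-0.0098, -0.7565, -0.6539, 1.1511], [0.0, 0.0, 0.0, 1.0]]}
top {'mtx': [[486.4472, 0.0, 284.1453], [0.0, 486.4472, 208.2705], [0.0, 0.0, 1.0]], 'extrinsics': [[-0.0178, -0.9844, 0.175, 0.2992], [-0.9995, 0.0221, 0.0226, -0.1393], [-0.0262, -0.1745, -0.9843, 1.6875], [0.0, 0.0, 0.0, 1.0]]}
wrist {'mtx': [[325.1923, 0.0, 274.5892], [0.0, 325.1923, 204.5336], [0.0, 0.0, 1.0]], 'tool_from_camera': [[-0.0002, -0.281, 0.9597, -0.1427], [-0.0003, -0.9597, -0.281, 0.0719], [1.0, -0.0004, 0.0001, -0.0001], [0.0, 0.0, 0.0, 1.0]]}
```

View pics/scene0.png

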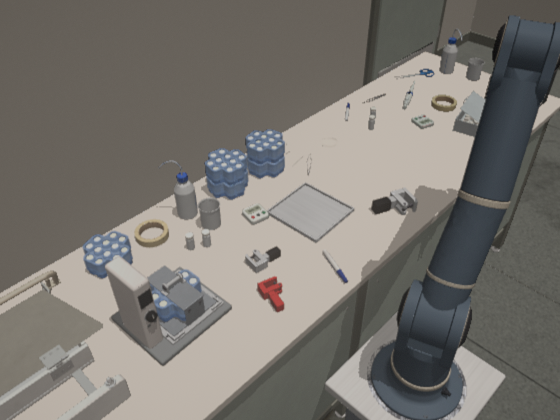

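View pics/top0.png

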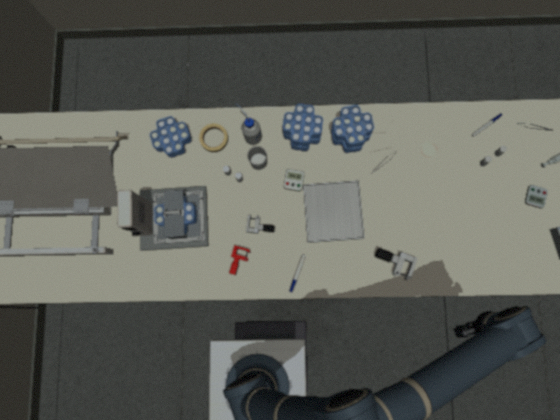

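View pics/wrist0.png

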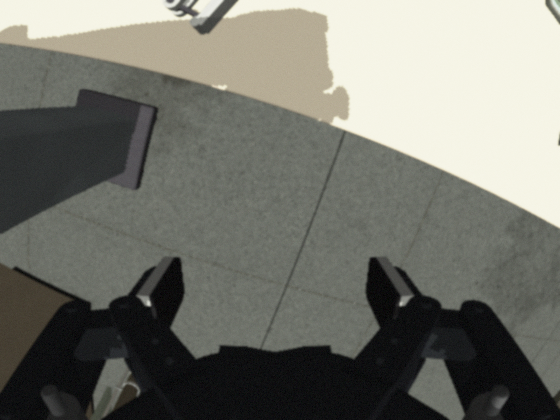

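```bash
cat > h.py <<'E'
from cell import env
import cv2,numpy as np
from scipy.spatial.transform import Rotation as R
def get(n):
    s=env.sense(); d=env.get_image(n)
    if n=="wrist":
        T=np.eye(4);T[:3,:3]=R.from_quat(s["tool_rot"]).as_matrix();T[:3,3]=s["tcp_pos"]
        d["extrinsics"]=T@d["tool_from_camera"]
    d["n"]=n
    return d
def ray(d,u,v):
    K=d["mtx"]; x=(u-K[0,2])/K[0,0]; y=(v-K[1,2])/K[1,1]
    if d["n"]=="wrist":
        r=np.hypot(x,y); k=np.sin(r)/r if r>1e-9 else 1.; c=np.array([x*k,y*k,np.cos(r)])
    else: c=np.array([x,y,1.])
    E=d["extrinsics"]; return E[:3,3],E[:3,:3]@c
def cast(d,u,v,z):
    o,r=ray(d,u,v); return o+r*(z-o[2])/r[2]
def proj(d,p):
    E=d["extrinsics"]; c=E[:3,:3].T@(np.asarray(p)-E[:3,3]); K=d["mtx"]
    if d["n"]=="wrist":
        t=np.arctan2(np.hypot(c[0],c[1]),c[2]); h=np.hypot(c[0],c[1]); x,y=c[0]/h*t,c[1]/h*t
    else: x,y=c[0]/c[2],c[1]/c[2]
    return K[0,0]*x+K[0,2],K[1,1]*y+K[1,2]
def crop(d,x0,y0,x1,y1,f,name):
    im=cv2.resize(d["img"][y0:y1,x0:x1],None,fx=f,fy=f,interpolation=cv2.INTER_CUBIC); cv2.imwrite("pics/"+name+".png",im)
def tri(d1,p1,d2,p2):
    o1,r1=ray(d1,*p1);o2,r2=ray(d2,*p2)
    t=np.linalg.lstsq(np.stack([r1,-r2],1),o2-o1,rcond=None)[0]
    a=o1+r1*t[0];b=o2+r2*t[1]; return (a+b)/2,np.linalg.norm(a-b)
E
python3 - <<'E'
from h import *
t=get("top"); crop(t,110,170,430,310,2.5,"topc"); s=get("scene"); crop(s,100,180,360,360,3,"scenec")
print(R.from_quat(env.sense()["tool_rot"]).as_matrix().round(3))
for n,p in dict(hook=(254,226),grip=(268,228),tray=(334,211),rack=(173,216),vial1=(227,169),vial2=(239,177),beaker=(257,157),timer=(293,180),red=(239,259),big=(400,260)).items(): print(n,cast(t,*p,0.0).round(3))
E
```

```text
[[-0.     0.95   0.312]
 [ 0.001  0.312 -0.95 ]
 [-1.     0.    -0.001]]
hook [0.538 0.006 0.   ]
grip [ 0.53  -0.043  0.   ]
tray [ 0.586 -0.275  0.   ]
rack [0.58  0.293 0.   ]
vial1 [0.747 0.102 0.   ]
vial2 [0.716 0.059 0.   ]
beaker [ 0.789 -0.006  0.   ]
timer [ 0.701 -0.134  0.   ]
red [0.424 0.059 0.   ]
big [ 0.41  -0.496  0.   ]
```

View pics/topc.png

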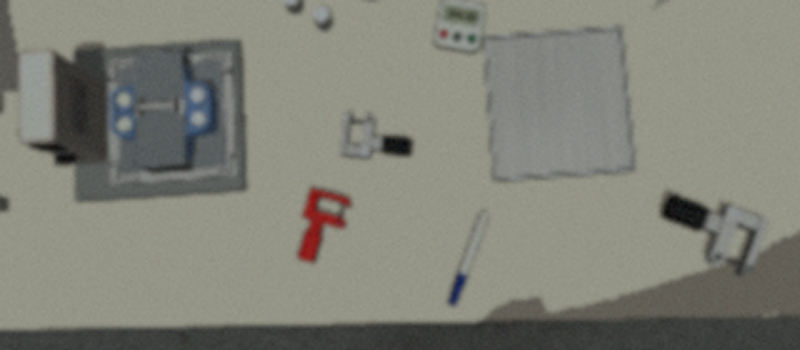

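View pics/scenec.png

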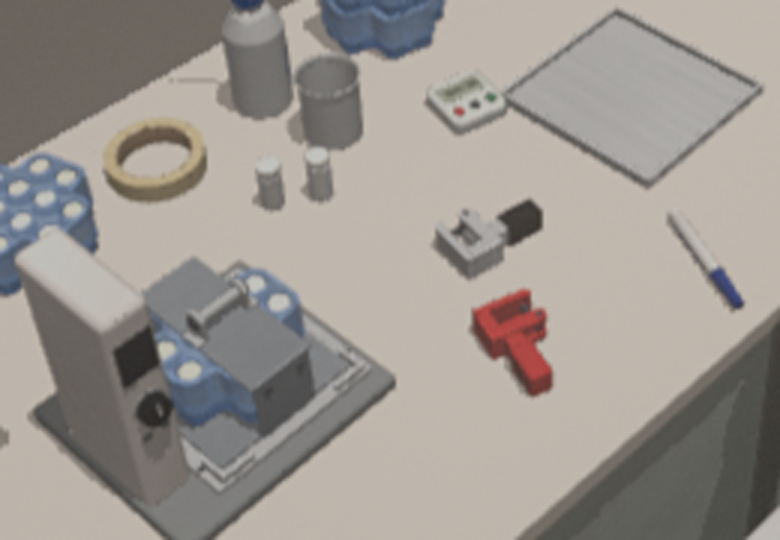

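Emit:
play_rows --steps '[{"dx":-1,"dy":3,"dz":-3.2,"turn":-3,"claw":1},{"dx":-1,"dy":6,"dz":-6.3,"turn":-6,"claw":1},{"dx":-1,"dy":9,"dz":-9.5,"turn":-9,"claw":1},{"dx":-1,"dy":12,"dz":-12.6,"turn":-12,"claw":1},{"dx":-1,"dy":15.5,"dz":-16.3,"turn":-14.4,"claw":1},{"dx":-1,"dy":15.5,"dz":-16.3,"turn":-14.4,"claw":1},{"dx":-1,"dy":15.5,"dz":-16.3,"turn":-14.4,"claw":1},{"dx":-1,"dy":15.5,"dz":-16.3,"turn":-14.4,"claw":1},{"dx":-1,"dy":15.5,"dz":-16.3,"turn":-14.4,"claw":1},{"dx":-1,"dy":15.5,"dz":-16.3,"turn":-14.4,"claw":1},{"dx":-1,"dy":15.5,"dz":-16.3,"turn":-14.4,"claw":1},{"dx":-1,"dy":15.5,"dz":-16.3,"turn":-14.4,"claw":1}]'

```text
clock: 1.25
tcp_pos: [0.4244, -0.1891, 0.257]
tool_rot: [-0.001, 0.707, 0.001, 0.707]
contact_force: [0.5, -0.2, 0.2]
opening: 0.0854
```

Emit:
play_rows --steps '[{"dy":2.6,"dz":1.2,"claw":1},{"dy":5.3,"dz":2.7,"claw":1},{"dy":5.3,"dz":2.7,"claw":1},{"dy":5.3,"dz":2.7,"claw":1},{"dy":5.3,"dz":2.7,"claw":1},{"dy":5.3,"dz":2.7,"claw":1},{"dy":5.3,"dz":2.7,"claw":1}]'

```text
$.steps[0]: bad value
```

```bash
python3 - <<'E'
from h import *
d=get("wrist"); cv2.imwrite("pics/w1.png",d["img"]); print(env.sense()["tcp_pos"],env.sense()["qpos"])
print(R.from_quat(env.sense()["tool_rot"]).as_matrix().round(3))
E
```

```text
[ 0.42846999 -0.18003787  0.25781909] [ 0.81483163  0.1344279  -0.54959038  1.95291499  0.07354843  1.07239159
  0.24934638]
[[ 0.004 -0.015  1.   ]
 [ 0.005  1.     0.015]
 [-1.     0.005  0.004]]
```

View pics/w1.png

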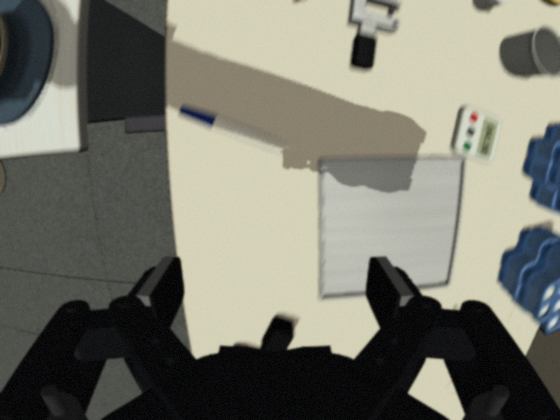

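Emit:
play_rows --steps '[{"dx":0,"dy":2.6,"dz":1.2,"turn":0,"claw":1},{"dx":0,"dy":5,"dz":2.5,"turn":0,"claw":1},{"dx":0,"dy":5,"dz":2.5,"turn":0,"claw":1},{"dx":0,"dy":5,"dz":2.5,"turn":0,"claw":1},{"dx":0,"dy":5,"dz":2.5,"turn":0,"claw":1},{"dx":0,"dy":5,"dz":2.5,"turn":0,"claw":1},{"dx":0,"dy":5,"dz":2.5,"turn":0,"claw":1}]'

```text
clock: 1.88
tcp_pos: [0.5011, -0.0287, 0.2586]
tool_rot: [-0.004, 0.706, 0.007, 0.708]
contact_force: [-0.4, -0.2, -0.1]
opening: 0.0855
```

```bash
python3 - <<'E'
from h import *
d=get("wrist"); cv2.imwrite("pics/w2.png",d["img"]); print(env.sense()["tcp_pos"],env.sense()["qpos"].round(2))
print(R.from_quat(env.sense()["tool_rot"]).as_matrix().round(3))
E
```

```text
[ 0.50080039 -0.02998641  0.25847558] [ 0.55  0.22 -0.66  1.87  0.15  1.1  -0.15]
[[ 0.003 -0.014  1.   ]
 [ 0.004  1.     0.014]
 [-1.     0.004  0.003]]
```

View pics/w2.png

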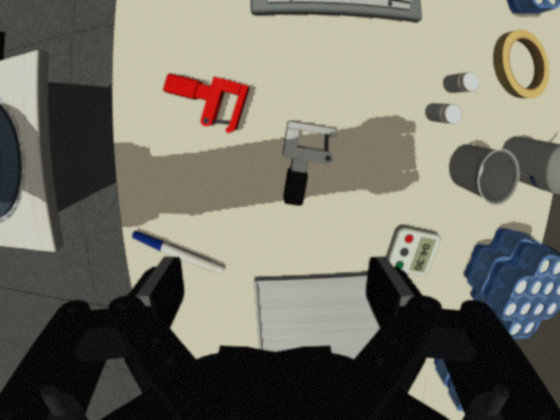

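```bash
python3 - <<'E'
from h import *
d=get("wrist"); crop(d,255,100,365,220,6,"w2c")
g=cv2.cvtColor(d["img"],cv2.COLOR_BGR2GRAY)
m=np.zeros_like(g); m[150:215,270:325]=(g[150:215,270:325]<55)*255
c=max(cv2.findContours(m,0,2)[0],key=cv2.contourArea)
r=cv2.minAreaRect(c);b=cv2.boxPoints(r);print(r,b)
for z in (0.03,0.0): print([cast(d,*p,z).round(4).tolist() for p in b])
E
```

```text
((295.2973327636719, 185.21621704101562), (20.714271545410156, 34.52378845214844), 9.462322235107422) [[282.2433  200.54054]
 [287.91895 166.4865 ]
 [308.35138 169.89189]
 [302.67572 203.94594]]
[[0.5114, -0.0612, 0.03], [0.5172, -0.0202, 0.03], [0.5411, -0.0238, 0.03], [0.5359, -0.065, 0.03]]
[[0.5124, -0.0694, 0.0], [0.5186, -0.0252, 0.0], [0.5444, -0.029, 0.0], [0.5388, -0.0736, 0.0]]
```

View pics/w2c.png

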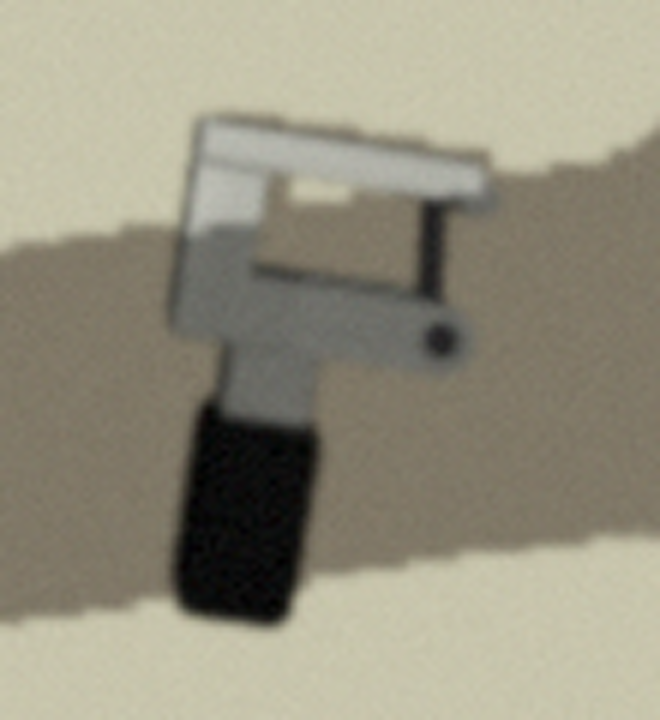

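Emit:
play_rows --steps '[{"dx":1,"dy":-0.8,"dz":0.77,"turn":1.75,"claw":1},{"dx":2.2,"dy":-0.8,"dz":0.77,"turn":1.75,"claw":1},{"dx":3.4,"dy":-0.8,"dz":0.77,"turn":1.75,"claw":1},{"dx":4.6,"dy":-0.8,"dz":0.77,"turn":1.75,"claw":1},{"dx":5.7,"dy":-0.8,"dz":0.77,"turn":1.75,"claw":1},{"dx":6.4,"dy":-0.8,"dz":0.77,"turn":1.75,"claw":1},{"dx":6.8,"dy":-0.8,"dz":0.77,"turn":1.75,"claw":1},{"dx":6.8,"dy":-0.8,"dz":0.77,"turn":1.75,"claw":1},{"dx":6.8,"dy":-0.8,"dz":0.77,"turn":1.75,"claw":1}]'

```text
clock: 2.73
tcp_pos: [0.5249, -0.0546, 0.0548]
tool_rot: [0.051, 0.704, -0.049, 0.706]
contact_force: [0.6, 0.5, 1.2]
opening: 0.0854
```

```bash
python3 - <<'E'
from h import *
d=get("wrist"); cv2.imwrite("pics/w3.png",d["img"]); print(env.sense()["tcp_pos"],env.sense()["qpos"].round(2))
print(R.from_quat(env.sense()["tool_rot"]).as_matrix().round(3))
E
```

```text
[ 0.52564368 -0.0543199   0.05566916] [ 0.43  0.51 -0.51  2.02  0.38  0.7  -0.46]
[[ 0.005  0.141  0.99 ]
 [ 0.003  0.99  -0.141]
 [-1.     0.004  0.005]]
```

View pics/w3.png

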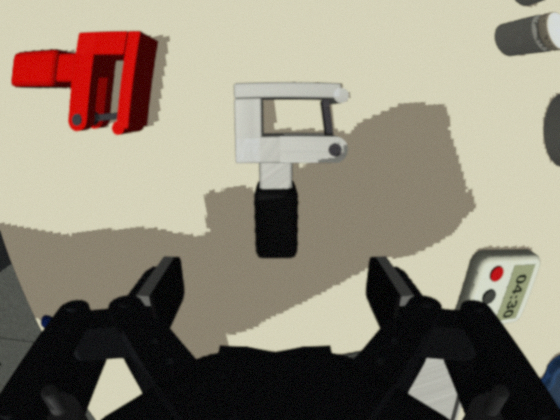

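Emit:
play_rows --steps '[{"dx":0.6,"dy":0.03,"dz":0,"turn":0,"claw":1},{"dx":1.2,"dy":0.03,"dz":0,"turn":0,"claw":1},{"dx":1.75,"dy":0.03,"dz":0,"turn":0,"claw":0.7},{"dx":1.75,"dy":0.03,"dz":0,"turn":0,"claw":0.45},{"dx":1.75,"dy":0.03,"dz":0,"turn":0,"claw":0.2},{"dx":1.75,"dy":0.03,"dz":0,"turn":0,"claw":0.2},{"dx":1.75,"dy":0.03,"dz":0,"turn":0,"claw":0.2},{"dx":1.75,"dy":0.03,"dz":0,"turn":0,"claw":0.2}]' --newtons 20

```text
clock: 3.45
tcp_pos: [0.5271, -0.0534, 0.0049]
tool_rot: [0.051, 0.703, -0.049, 0.708]
contact_force: [-0.9, 0.5, 8.1]
opening: 0.0236
```

Emit:
play_rows --steps '[{"dx":-0.4,"dy":0.15,"dz":0,"turn":0,"claw":0.2},{"dx":-0.8,"dy":0.4,"dz":0,"turn":0,"claw":0.2},{"dx":-1.36,"dy":0.81,"dz":0,"turn":0,"claw":0.2},{"dx":-1.36,"dy":0.81,"dz":0,"turn":0,"claw":0.2},{"dx":-1.36,"dy":0.81,"dz":0,"turn":0,"claw":0.2}]'

```text
clock: 3.87
tcp_pos: [0.5313, -0.0284, 0.0473]
tool_rot: [0.05, 0.702, -0.048, 0.709]
contact_force: [-0.4, -1.1, -1.1]
opening: 0.0238
```

```bash
python3 - <<'E'
from h import *
d=get("wrist"); cv2.imwrite("pics/w4.png",d["img"]); print(env.sense()["tcp_pos"],env.sense()["opening"],env.sense()["contact_force"])
d=get("scene"); crop(d,180,200,330,320,5,"s4")
E
```

```text
[ 0.5303134  -0.02940745  0.04629064] 0.023553408021682147 [-0.96284896 -0.25741769 -1.7812634 ]
```

View pics/w4.png

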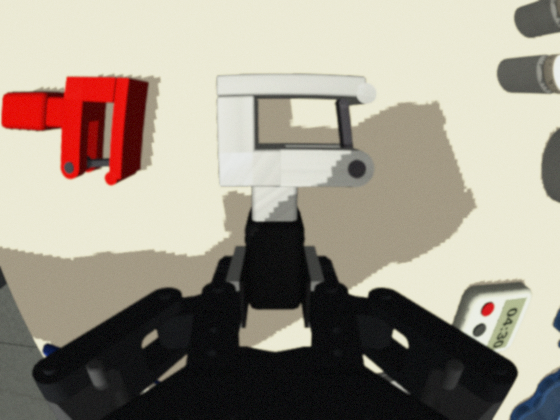

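View pics/s4.png

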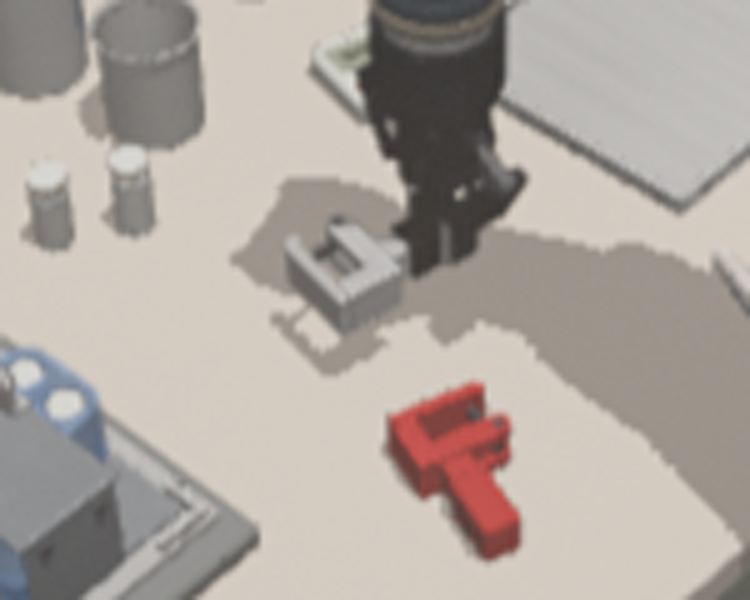

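Emit:
play_rows --steps '[{"dx":0,"dy":0,"dz":0,"turn":0,"claw":0.25},{"dx":0,"dy":0,"dz":0,"turn":0,"claw":0.26},{"dx":0,"dy":0,"dz":0,"turn":0,"claw":0.27}]'

```text
clock: 4.22
tcp_pos: [0.5292, -0.0305, 0.0449]
tool_rot: [0.051, 0.703, -0.049, 0.707]
contact_force: [1.5, 0.5, -2.1]
opening: 0.0235
```

```bash
cat > look.py <<'E'
from h import *
import sys
n=sys.argv[1]
s=env.sense()
print(s["tcp_pos"].round(4),s["opening"],s["contact_force"].round(2),s["moment"].round(2),s["clock"])
d=get("wrist"); cv2.imwrite(f"pics/w{n}.png",d["img"])
if len(sys.argv)>2:
    e=get("scene"); a,b,c,f=map(int,sys.argv[2:6]); crop(e,a,b,c,f,min(5,750/(c-a)),f"s{n}")
E
python3 look.py 5 180 200 330 320
```

```text
[ 0.5292 -0.0305  0.0449] 0.023523318638557115 [ 1.51  0.47 -2.09] [-0.05  0.03 -0.05] 4.2167
```

View pics/w5.png

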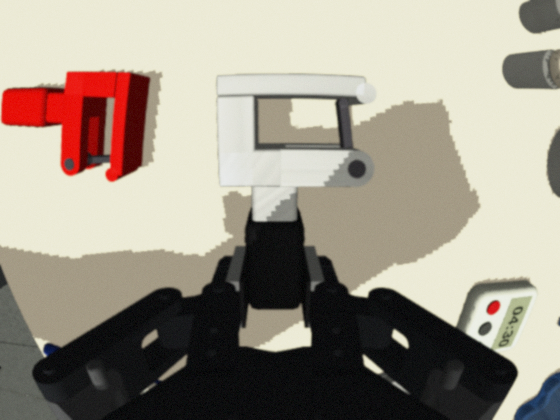

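View pics/s5.png

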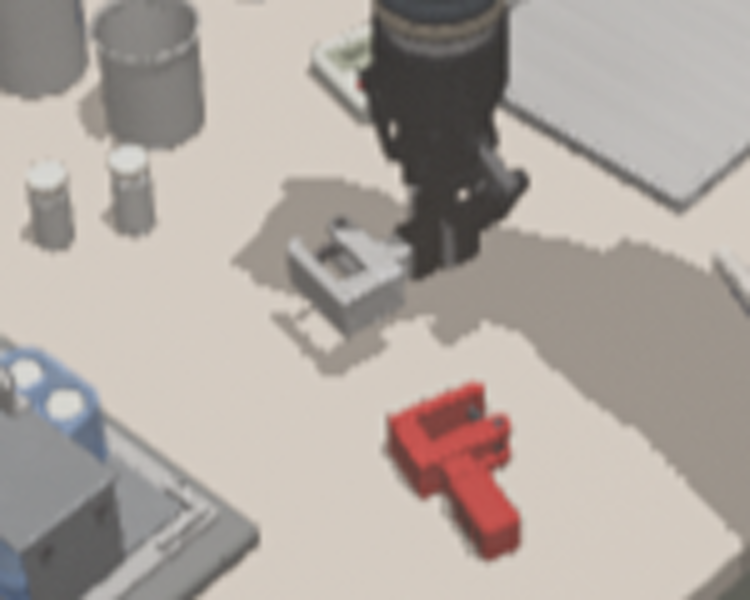

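Emit:
play_rows --steps '[{"dx":0,"dy":0,"dz":0,"turn":0,"claw":0.274},{"dx":0,"dy":0,"dz":0,"turn":0,"claw":0.277},{"dx":0,"dy":0,"dz":0,"turn":0,"claw":0.277}]'

```text
clock: 4.57
tcp_pos: [0.5294, -0.0303, 0.045]
tool_rot: [0.051, 0.703, -0.049, 0.707]
contact_force: [0.8, 0.6, -2.4]
opening: 0.0235
```

```bash
python3 look.py 6 180 200 330 320
```

```text
[ 0.5294 -0.0303  0.045 ] 0.02352845906717362 [ 0.81  0.65 -2.42] [-0.06  0.01  0.04] 4.5667
```

View pics/s6.png

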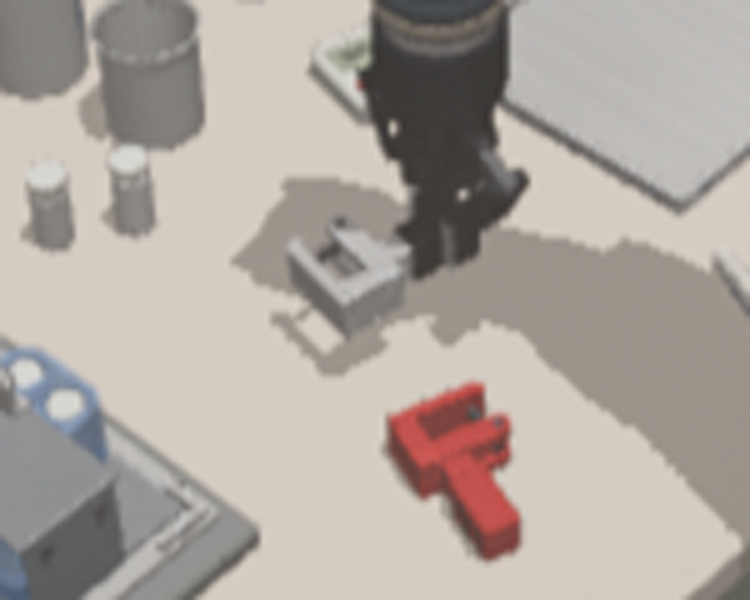

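Emit:
play_rows --steps '[{"dx":0,"dy":0,"dz":0,"turn":0,"claw":0.28},{"dx":0,"dy":0,"dz":0,"turn":0,"claw":0.283},{"dx":0,"dy":0,"dz":0,"turn":0,"claw":0.283}]'

```text
clock: 4.92
tcp_pos: [0.5298, -0.0301, 0.0454]
tool_rot: [0.051, 0.703, -0.049, 0.708]
contact_force: [-0.3, 0.2, -0.1]
opening: 0.0241
```

```bash
python3 look.py 7 180 200 330 320
```

```text
[ 0.5298 -0.0301  0.0454] 0.0241101238965095 [-0.31  0.16 -0.07] [ 0.02 -0.01 -0.  ] 4.9167
```

View pics/s7.png

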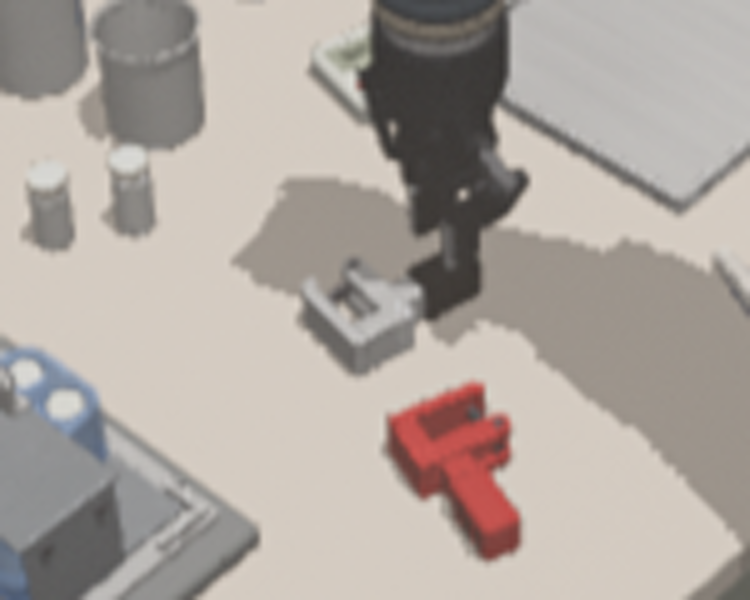

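Emit:
play_rows --steps '[{"dx":0,"dy":0,"dz":0,"turn":0,"claw":0.6},{"dx":-0.5,"dy":0,"dz":0,"turn":0,"claw":0.6},{"dx":-1.5,"dy":-0.3,"dz":0,"turn":0,"claw":0.6},{"dx":-2,"dy":-0.5,"dz":0,"turn":0,"claw":0.6},{"dx":-2,"dy":-0.5,"dz":0,"turn":0,"claw":0.6}]'

```text
clock: 5.43
tcp_pos: [0.5295, -0.0464, 0.1085]
tool_rot: [0.051, 0.701, -0.05, 0.71]
contact_force: [1.3, -0.2, -0.3]
opening: 0.0513
```

```bash
python3 look.py 8; cat > grip.py <<'E'
from h import *
d=get("wrist"); s=env.sense()
g=cv2.cvtColor(d["img"],cv2.COLOR_BGR2GRAY)
m=(g<50).astype(np.uint8)*255
n,l,st,ce=cv2.connectedComponentsWithStats(m)
for i in range(1,n):
    if 300<st[i,4]<8000 and st[i,1]+st[i,3]<300:
        c=max(cv2.findContours((l==i).astype(np.uint8),0,2)[0],key=cv2.contourArea)
        b=cv2.boxPoints(cv2.minAreaRect(c)); P=np.array([cast(d,*p,0.03)[:2] for p in b])
        print(st[i],ce[i].round(1),P.round(4).tolist(),"c",P.mean(0).round(4),"sides",[round(np.linalg.norm(P[k]-P[k-1]),4) for k in range(2)])
print(s["tcp_pos"],R.from_quat(s["tool_rot"]).as_matrix().round(3).tolist())
E
python3 grip.py
```

```text
[ 0.5295 -0.0464  0.1085] 0.05132383437570187 [ 1.34 -0.19 -0.3 ] [0.05 0.01 0.05] 5.4333
[152  63  23  76 822] [164.4 100.3] [[0.4524, 0.0222], [0.47, 0.0729], [0.479, 0.0693], [0.4618, 0.0189]] c [0.4658 0.0458] sides [np.float64(0.0099), np.float64(0.0537)]
[120  78  29  58 771] [129.9 104.3] [[0.425, 0.0304], [0.4406, 0.0708], [0.4567, 0.064], [0.4418, 0.0243]] c [0.441  0.0474] sides [np.float64(0.0178), np.float64(0.0433)]
[   0  116   39  161 3330] [ 12.3 209.3] [[0.2376, -0.0734], [0.3064, 0.0754], [0.3535, 0.0623], [0.2992, -0.0756]] c [ 0.2991 -0.0028] sides [np.float64(0.0616), np.float64(0.1639)]
[ 256  161   33   57 1756] [271.8 189.7] [[0.5162, -0.0458], [0.5225, -0.0061], [0.5441, -0.0093], [0.5388, -0.0491]] c [ 0.5304 -0.0276] sides [np.float64(0.0228), np.float64(0.0401)]
[ 0.52740816 -0.04537932  0.10566098] [[0.008, 0.142, 0.99], [0.002, 0.99, -0.142], [-1.0, 0.003, 0.008]]
```

View pics/w8.png

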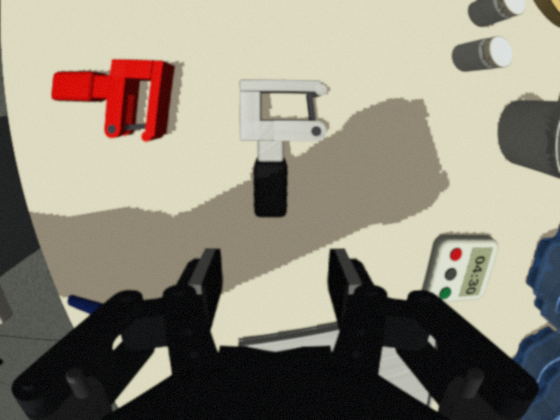

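Emit:
play_rows --steps '[{"dx":0.8,"dy":-0.3,"dz":0,"turn":0,"claw":0.6},{"dx":1.6,"dy":-0.3,"dz":0,"turn":0,"claw":0.6},{"dx":2.4,"dy":-0.3,"dz":0,"turn":0,"claw":0.6},{"dx":2.75,"dy":-0.3,"dz":0,"turn":0,"claw":0.6},{"dx":2.75,"dy":-0.3,"dz":0,"turn":0,"claw":0.6},{"dx":2.75,"dy":-0.3,"dz":0,"turn":0,"claw":0.6}]'

```text
clock: 6.03
tcp_pos: [0.5264, -0.0535, 0.0226]
tool_rot: [0.051, 0.703, -0.049, 0.707]
contact_force: [0.4, -0.2, -0.2]
opening: 0.0511
```

```bash
python3 look.py 9
```

```text
[ 0.5264 -0.0535  0.0226] 0.05112108588963181 [ 0.44 -0.18 -0.2 ] [-0.03 -0.    0.03] 6.0333
```

View pics/w9.png

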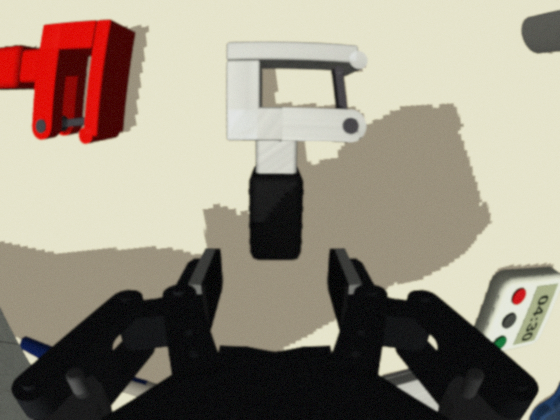

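Emit:
play_rows --steps '[{"dx":0,"dy":0,"dz":0,"turn":0,"claw":0.4},{"dx":0,"dy":0,"dz":0,"turn":0,"claw":0.2},{"dx":0,"dy":0,"dz":0,"turn":0,"claw":0.2},{"dx":0,"dy":0,"dz":0,"turn":0,"claw":0.2},{"dx":0,"dy":0,"dz":0,"turn":0,"claw":0.2},{"dx":-0.5,"dy":0.1,"dz":0,"turn":0,"claw":0.2},{"dx":-1,"dy":0.3,"dz":0,"turn":0,"claw":0.2},{"dx":-1.5,"dy":0.7,"dz":0,"turn":0,"claw":0.2},{"dx":-1.5,"dy":0.7,"dz":0,"turn":0,"claw":0.2}]' --newtons 20

```text
clock: 6.83
tcp_pos: [0.5319, -0.0305, 0.0712]
tool_rot: [0.051, 0.7, -0.048, 0.71]
contact_force: [-0.2, 0.3, -1.7]
opening: 0.0225
```

```bash
python3 look.py 10 180 200 330 320
```

```text
[ 0.5319 -0.0305  0.0712] 0.02246711744360937 [-0.23  0.3  -1.67] [ 0.06 -0.09  0.04] 6.8333
```

View pics/w10.png

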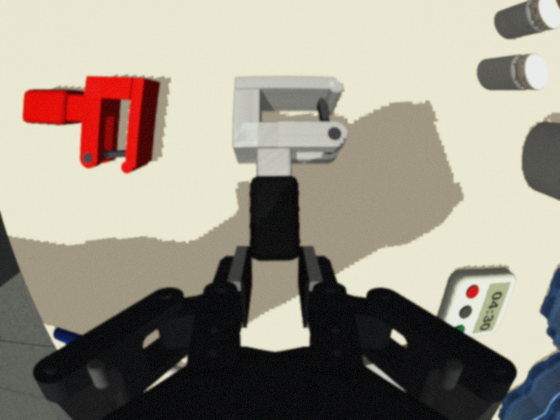

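View pics/s10.png

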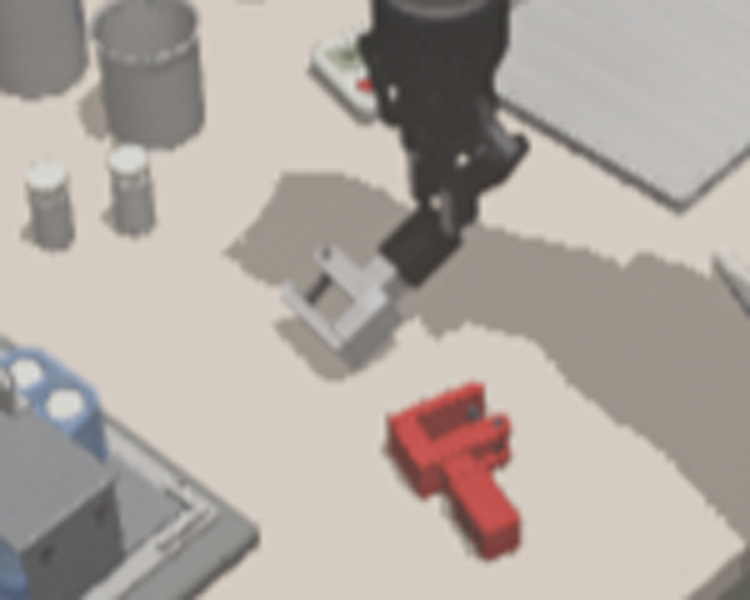

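Emit:
play_rows --steps '[{"dx":-1,"dy":0.5,"dz":0,"turn":0,"claw":0.2},{"dx":-1.5,"dy":1,"dz":0,"turn":0,"claw":0.2},{"dx":-1,"dy":1,"dz":0,"turn":0,"claw":0.2},{"dx":-2,"dy":1,"dz":0,"turn":0,"claw":0.2},{"dx":-2,"dy":1,"dz":0,"turn":0,"claw":0.2}]'

```text
clock: 7.35
tcp_pos: [0.5345, -0.0041, 0.1301]
tool_rot: [0.05, 0.701, -0.049, 0.709]
contact_force: [1.0, -0.5, -1.5]
opening: 0.0221
```

```bash
python3 look.py 11 180 200 330 320
```

```text
[ 0.5345 -0.0041  0.1301] 0.022099602445159103 [ 1.01 -0.52 -1.49] [-0.07 -0.1  -0.03] 7.35
```

View pics/w11.png

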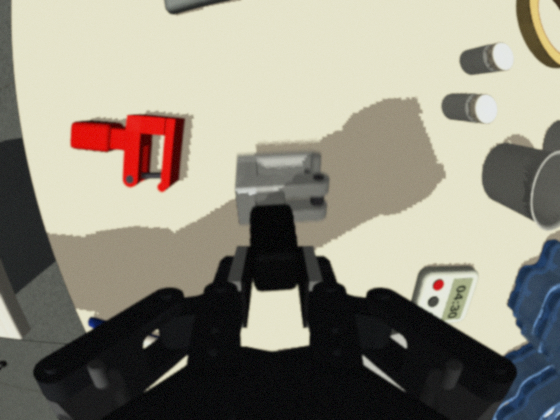

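View pics/s11.png

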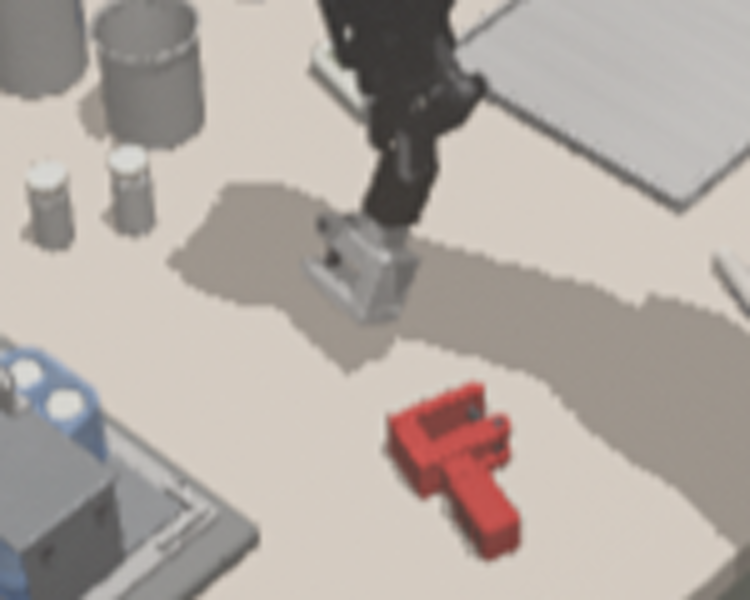

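Emit:
play_rows --steps '[{"dx":0.5,"dy":0,"dz":0,"turn":0,"claw":0.2},{"dx":1.0,"dy":0,"dz":0,"turn":0,"claw":0.2},{"dx":1.15,"dy":0,"dz":0,"turn":0,"claw":0.2},{"dx":1.17,"dy":0.3,"dz":0,"turn":0,"claw":0.2},{"dx":1.17,"dy":0.6,"dz":0,"turn":0,"claw":0.2},{"dx":1.17,"dy":0.9,"dz":0,"turn":0,"claw":0.2},{"dx":1.17,"dy":1.1,"dz":0,"turn":0,"claw":0.2},{"dx":1.17,"dy":1.1,"dz":0,"turn":0,"claw":0.2}]'

```text
clock: 8.12
tcp_pos: [0.5388, 0.0295, 0.0944]
tool_rot: [0.05, 0.702, -0.049, 0.709]
contact_force: [-3.9, 0.1, 17.0]
opening: 0.0223
```

```bash
python3 look.py 12 180 200 330 320
```

```text
[0.5388 0.0295 0.0944] 0.02228519374323604 [-3.87  0.13 16.99] [-0.37  0.91 -0.08] 8.1167
```

View pics/w12.png

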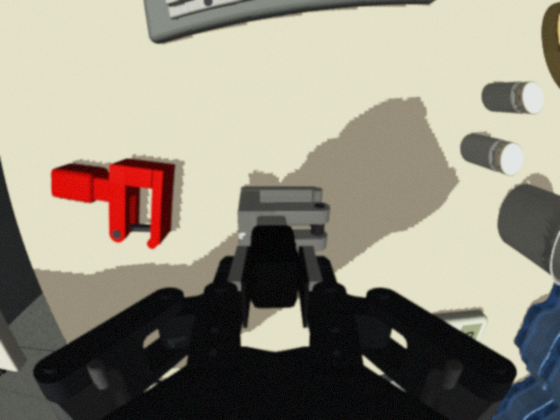

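View pics/s12.png

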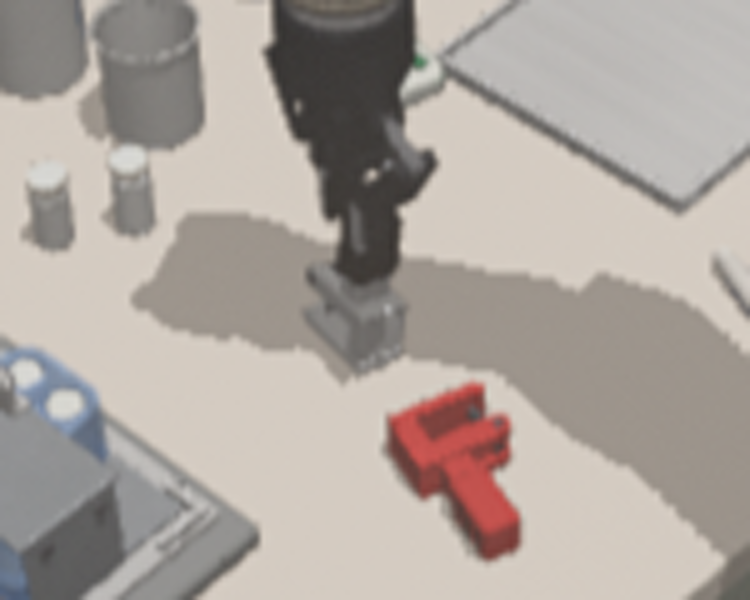

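```bash
python3 - <<'E'
from h import *
d=get("wrist"); crop(d,215,170,350,320,5,"w12c")
for p,z in [((243,187),0.0),((320,187),0.0),((243,187),.01),((275,227),.098)]: print(p,cast(d,*p,z).round(4))
t=get("top"); crop(t,200,190,300,260,7,"t12")
E
```

```text
(243, 187) [0.5189 0.0477 0.    ]
(320, 187) [0.5763 0.0394 0.    ]
(243, 187) [0.5202 0.0499 0.01  ]
(275, 227) [0.5422 0.0486 0.098 ]
```

View pics/w12c.png

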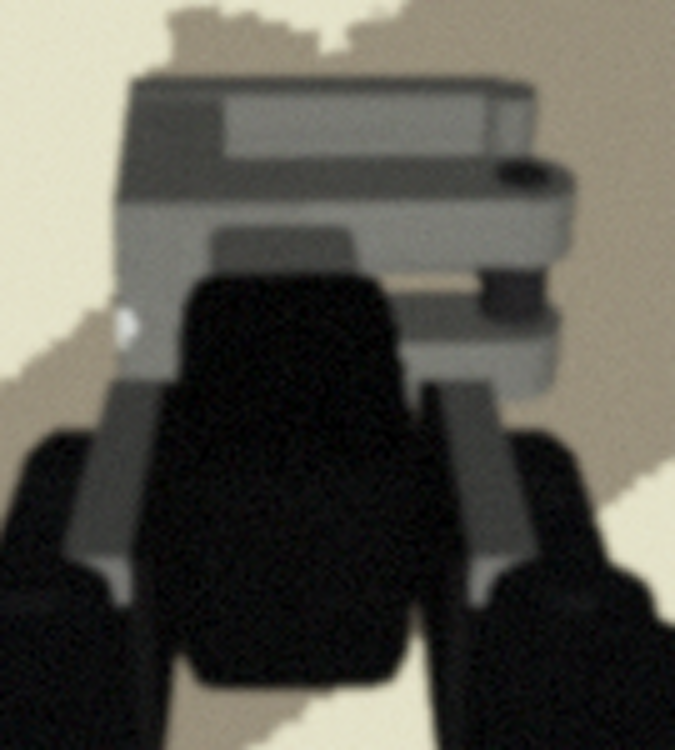

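Emit:
play_rows --steps '[{"dx":-0.03,"dy":0.1,"dz":0,"turn":0,"claw":0.2},{"dx":-0.03,"dy":0.1,"dz":0,"turn":0,"claw":0.25},{"dx":-0.03,"dy":0.1,"dz":0,"turn":0,"claw":0.32},{"dx":-0.03,"dy":0.1,"dz":0,"turn":0,"claw":0.45},{"dx":-0.03,"dy":0.1,"dz":0,"turn":0,"claw":0.6},{"dx":-0.03,"dy":0.1,"dz":0,"turn":0,"claw":0.6},{"dx":-0.03,"dy":0.1,"dz":0,"turn":0,"claw":0.6},{"dx":-0.03,"dy":0.1,"dz":0,"turn":0,"claw":0.6}]'

```text
clock: 8.98
tcp_pos: [0.5392, 0.0313, 0.0952]
tool_rot: [0.051, 0.702, -0.05, 0.709]
contact_force: [0.2, -0.7, -0.0]
opening: 0.0512
```

```bash
python3 look.py 13 180 200 330 320
```

```text
[0.5392 0.0313 0.0952] 0.05120034870510365 [ 0.24 -0.68 -0.02] [-0.01  0.    0.03] 8.9833
```

View pics/w13.png

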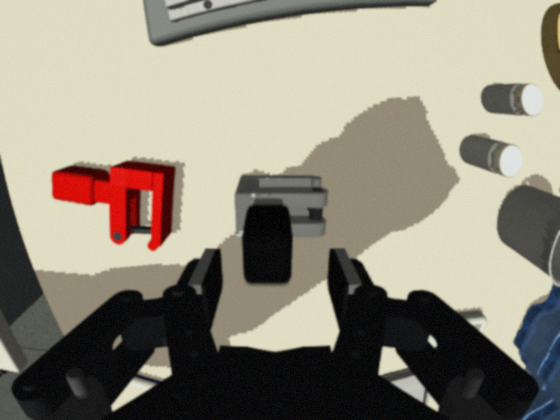

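View pics/s13.png

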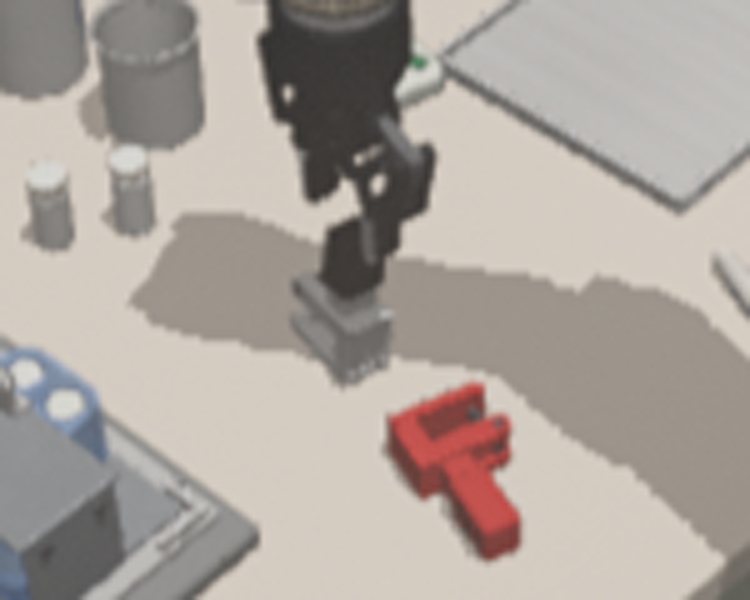

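Emit:
play_rows --steps '[{"dx":-1,"dy":0,"dz":0,"turn":0,"claw":0.6},{"dx":-2,"dy":0,"dz":0,"turn":0,"claw":0.6},{"dx":-3.2,"dy":0.8,"dz":0,"turn":0,"claw":0.6},{"dx":-4.2,"dy":1.6,"dz":0,"turn":0,"claw":0.6},{"dx":-5.2,"dy":2.4,"dz":0,"turn":0,"claw":0.6},{"dx":-6,"dy":3.2,"dz":0,"turn":0,"claw":0.6},{"dx":-6.8,"dy":4,"dz":0,"turn":0,"claw":0.6},{"dx":-6.8,"dy":4,"dz":0,"turn":0,"claw":0.6},{"dx":-6.8,"dy":4,"dz":0,"turn":0,"claw":0.6}]'

```text
clock: 9.83
tcp_pos: [0.5545, 0.1521, 0.3009]
tool_rot: [0.05, 0.701, -0.049, 0.71]
contact_force: [-0.1, -1.3, 0.3]
opening: 0.0509
```

```bash
python3 look.py 14; python3 - <<'E'
from h import *
print(R.from_quat(env.sense()["tool_rot"]).as_matrix().round(3).tolist())
d=get("wrist"); crop(d,180,0,420,180,3.3,"w14c")
E
```

```text
[0.5545 0.1521 0.3009] 0.050934129607989376 [-0.06 -1.3   0.26] [-0.    0.07  0.04] 9.8333
[[0.01, 0.141, 0.99], [-0.001, 0.99, -0.141], [-1.0, 0.001, 0.01]]
```

View pics/w14.png

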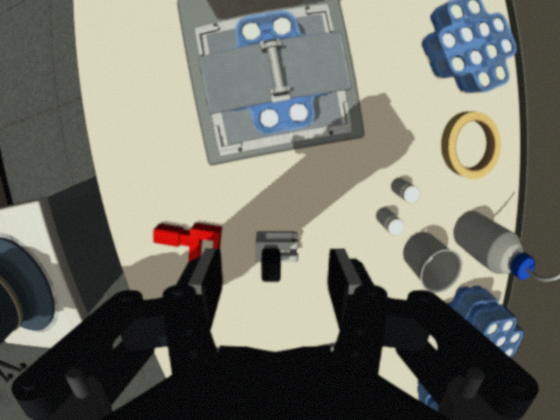

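View pics/w14c.png

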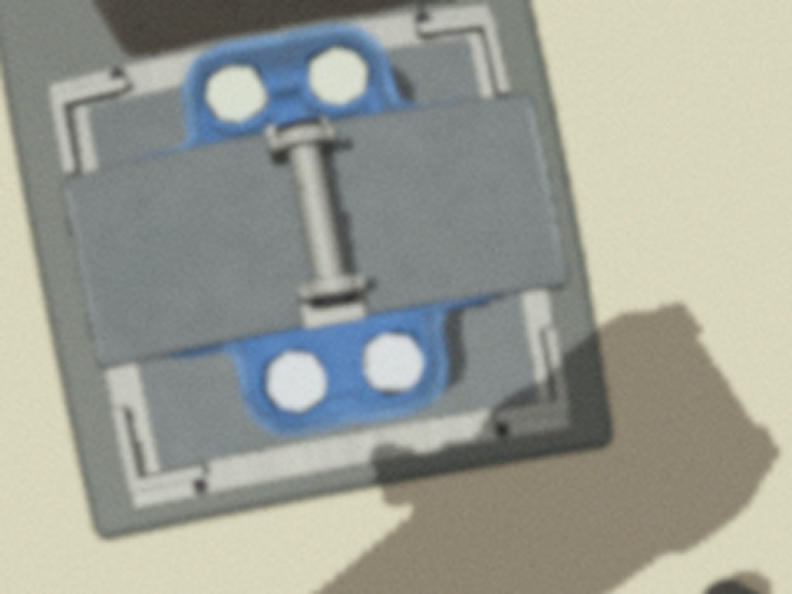

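```bash
python3 - <<'E'
from h import *
d=get("wrist")
c=[(65,180),(530,95),(565,287),(103,366)]
P=np.array([cast(d,180+u/3.3,v/3.3,0.094)[:2] for u,v in c]);print(P.round(4).tolist())
cen=P.mean(0); ax=(P[1]-P[0]+P[2]-P[3])/2; print("strap c",cen.round(4),"len",np.linalg.norm(ax).round(4),"yaw",np.degrees(np.arctan2(ax[1],ax[0])).round(2),"w",np.linalg.norm(P[0]-P[3]).round(4),np.linalg.norm(P[1]-P[2]).round(4))
a=cast(d,180+307/3.3,150/3.3,0.118)[:2];b=cast(d,180+333/3.3,278/3.3,0.118)[:2]
print("pin",a.round(4),b.round(4),((a+b)/2).round(4),np.degrees(np.arctan2(*(a-b)[::-1])).round(2)-90)
# check pin by other views
for n in ("top","scene"):
    e=get(n); print(n,proj(e,[*cen,0.113]),[proj(e,[*p,0.094]) for p in P])
t=get("top");s=get("scene"); crop(t,130,175,220,255,8,"t14"); crop(s,110,250,240,360,6,"s14")
E
```

```text
[[0.4966, 0.2945], [0.6491, 0.3016], [0.6512, 0.2362], [0.4997, 0.2312]]
strap c [0.5742 0.2659] len 0.1521 yaw 2.29 w 0.0634 0.0654
pin [0.574  0.2857] [0.5759 0.2457] [0.575  0.2657] 2.799999999999997
top (np.float64(172.53694380023717), np.float64(212.22240155334921)) [(np.float64(164.8721289185304), np.float64(236.4212840629942)), (np.float64(163.9144781880748), np.float64(191.4753175003744)), (np.float64(183.22197583004674), np.float64(190.41640112791345)), (np.float64(183.8945455823117), np.float64(235.0987330154156))]
scene (np.float64(172.98000472313305), np.float64(279.93355172327983)) [(np.float64(183.74502644277237), np.float64(307.8760356191126)), (np.float64(145.60506600973116), np.float64(277.11991185600294)), (np.float64(165.44047448970105), np.float64(263.5098684932778)), (np.float64(202.83691939212474), np.float64(292.91869693641263))]
```

View pics/t14.png

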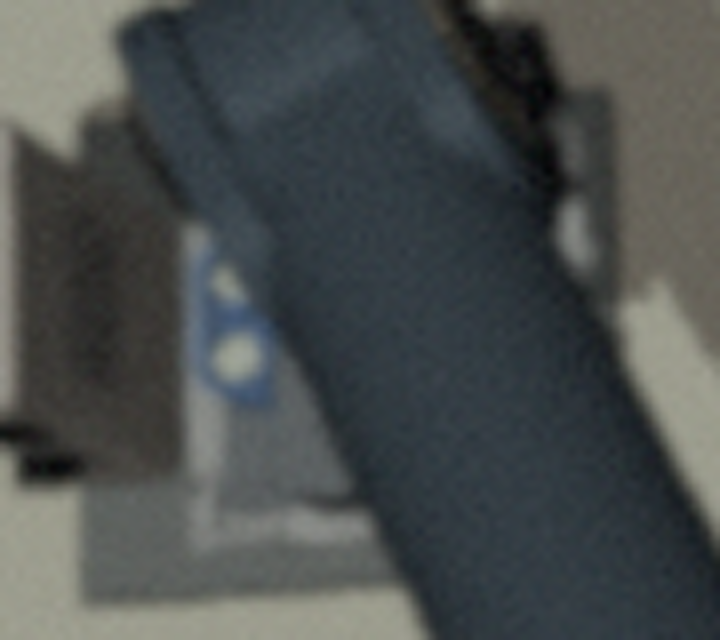

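View pics/s14.png

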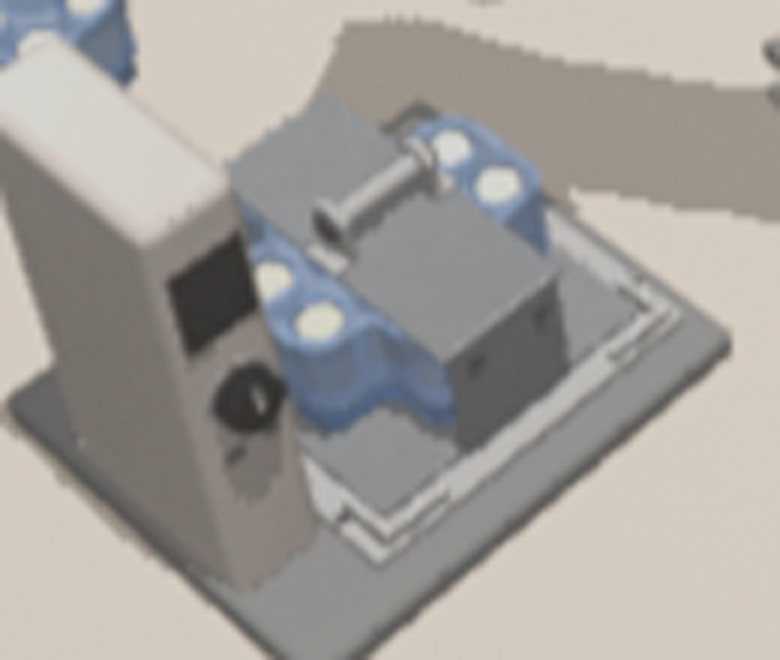

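```bash
python3 - <<'E'
from h import *
d=get("wrist"); crop(d,230,215,320,300,8,"w14h")
g=cv2.cvtColor(d["img"],cv2.COLOR_BGR2GRAY)
print(env.sense()["tcp_pos"])
for p,z in [((270,262),.098)]: print(cast(d,*p,z).round(4))
E
```

```text
[0.55412227 0.14913922 0.29872757]
[0.5365 0.0514 0.098 ]
```

View pics/w14h.png

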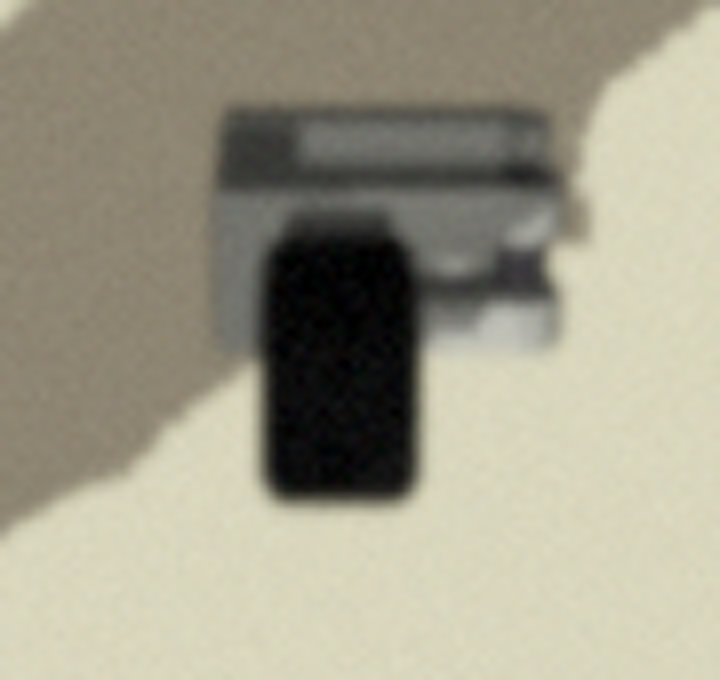

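```bash
python3 - <<'E'
from h import *
d=get("wrist")
b=lambda u,v:(230+u/8,215+v/8)
for n,p,z in [("grip -y top L",b(268,498),.098),("grip -y top R",b(416,498),.098),("sole+y L",b(222,112),0.0),("sole+y R",b(548,110),.0),("sole+y R top",b(548,128),.008)]: print(n,cast(d,*p,z).round(4))
E
```

```text
grip -y top L [0.5259 0.0324 0.098 ]
grip -y top R [0.5478 0.0291 0.098 ]
sole+y L [0.5193 0.0589 0.    ]
sole+y R [0.5779 0.0505 0.    ]
sole+y R top [0.5772 0.0502 0.008 ]
```

Emit:
play_rows --steps '[{"dx":1,"dy":-1,"dz":0,"turn":0,"claw":0.8},{"dx":2,"dy":-2,"dz":-0.1,"turn":0,"claw":0.8},{"dx":3,"dy":-3,"dz":-0.1,"turn":0,"claw":0.8},{"dx":4,"dy":-3.57,"dz":-0.1,"turn":0,"claw":0.8},{"dx":5,"dy":-3.57,"dz":-0.1,"turn":0,"claw":0.8},{"dx":5.5,"dy":-3.57,"dz":-0.1,"turn":0,"claw":0.8},{"dx":5.5,"dy":-3.57,"dz":-0.1,"turn":0,"claw":0.8}]'

```text
clock: 10.87
tcp_pos: [0.5346, 0.0424, 0.1301]
tool_rot: [0.051, 0.705, -0.051, 0.706]
contact_force: [-0.3, -0.1, 0.3]
opening: 0.0684
```

```bash
python3 look.py 15
```

```text
[0.5346 0.0424 0.1301] 0.06840684830242404 [-0.25 -0.1   0.34] [0.05 0.06 0.  ] 10.8667
```

View pics/w15.png

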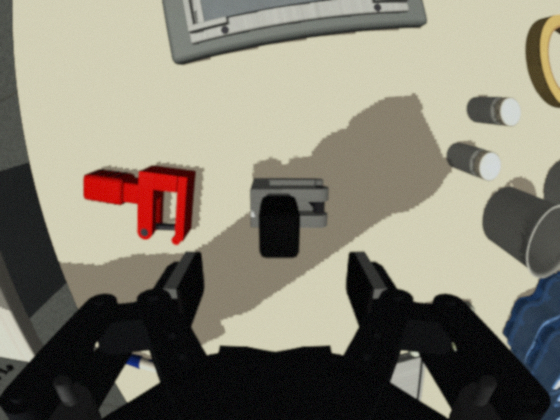

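Emit:
play_rows --steps '[{"dx":0.6,"dy":0.05,"dz":0.1,"turn":0,"claw":0.8},{"dx":1.3,"dy":0.05,"dz":0.1,"turn":0,"claw":0.8},{"dx":2,"dy":0.05,"dz":0.1,"turn":0,"claw":0.8},{"dx":2.53,"dy":0.05,"dz":0.1,"turn":0,"claw":0.8},{"dx":2.53,"dy":0.05,"dz":0.1,"turn":0,"claw":0.7},{"dx":2.53,"dy":0.05,"dz":0.1,"turn":0,"claw":0.5},{"dx":2.53,"dy":0.05,"dz":0.1,"turn":0,"claw":0.35},{"dx":2.53,"dy":0.05,"dz":0.1,"turn":0,"claw":0.2},{"dx":2.53,"dy":0.05,"dz":0.1,"turn":0,"claw":0.1},{"dx":2.53,"dy":0.05,"dz":0.1,"turn":0,"claw":0.1},{"dx":2.53,"dy":0.05,"dz":0.1,"turn":0,"claw":0.1}]' --newtons 70

```text
clock: 11.83
tcp_pos: [0.5404, 0.0444, 0.0574]
tool_rot: [0.051, 0.703, -0.051, 0.708]
contact_force: [-0.5, -0.0, 3.4]
opening: 0.0233
```

```bash
python3 look.py 16 180 200 330 320; python3 -c "
from h import *
print(R.from_quat(env.sense()['tool_rot']).as_matrix().round(3).tolist())"
```

```text
[0.5404 0.0444 0.0574] 0.023300688582397155 [-0.54 -0.04  3.43] [-0.06  0.18  0.04] 11.8333
[[0.007, 0.143, 0.99], [-0.0, 0.99, -0.143], [-1.0, 0.001, 0.007]]
```

View pics/w16.png

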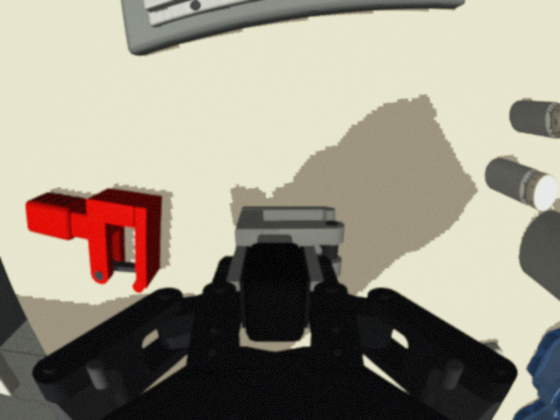

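View pics/s16.png

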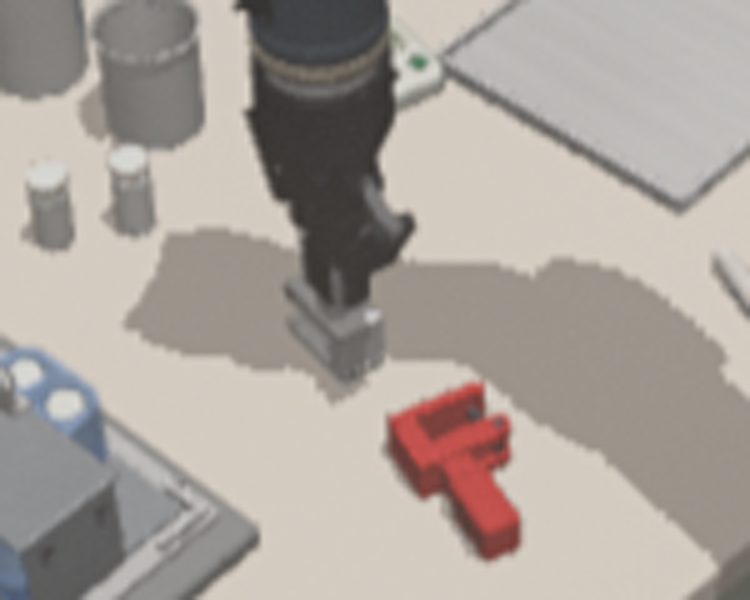

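Emit:
play_rows --steps '[{"dx":-1,"dy":0,"dz":0,"turn":0,"claw":0.1},{"dx":-2,"dy":0,"dz":0,"turn":0,"claw":0.1},{"dx":-3,"dy":0.3,"dz":-0.2,"turn":-0.5,"claw":0.1},{"dx":-4,"dy":0.9,"dz":-0.5,"turn":-1,"claw":0.1},{"dx":-5,"dy":1.7,"dz":-0.8,"turn":-1.5,"claw":0.1},{"dx":-5,"dy":2.6,"dz":-1.1,"turn":-2.14,"claw":0.1},{"dx":-5,"dy":3.5,"dz":-1.4,"turn":-2.14,"claw":0.1},{"dx":-5,"dy":4.4,"dz":-1.7,"turn":-2.14,"claw":0.1},{"dx":-5,"dy":5.3,"dz":-2,"turn":-2.14,"claw":0.1},{"dx":-5,"dy":6.2,"dz":-2.18,"turn":-2.14,"claw":0.1},{"dx":-5,"dy":7.04,"dz":-2.18,"turn":-2.14,"claw":0.1},{"dx":-5,"dy":7.04,"dz":-2.18,"turn":-2.14,"claw":0.1}]'

```text
clock: 12.93
tcp_pos: [0.5036, 0.2691, 0.2073]
tool_rot: [-0.016, 0.705, 0.019, 0.709]
contact_force: [-0.1, 1.1, -1.4]
opening: 0.0231
```

Emit:
play_rows --steps '[{"dx":0,"dy":0,"dz":0,"turn":0,"claw":0.1},{"dx":0,"dy":0,"dz":0,"turn":0,"claw":0.1}]'

```text
clock: 13.1
tcp_pos: [0.503, 0.2695, 0.2067]
tool_rot: [-0.017, 0.705, 0.02, 0.709]
contact_force: [-0.0, -0.1, -1.8]
opening: 0.0236
```

```bash
python3 look.py 17 100 220 250 340; python3 -c "
from h import *
print(R.from_quat(env.sense()['tool_rot']).as_matrix().round(3).tolist())"
```

```text
[0.503  0.2695 0.2067] 0.02358420285240226 [-0.04 -0.07 -1.83] [-0.04 -0.    0.04] 13.1
[[0.006, -0.049, 0.999], [0.004, 0.999, 0.049], [-1.0, 0.003, 0.006]]
```

View pics/w17.png

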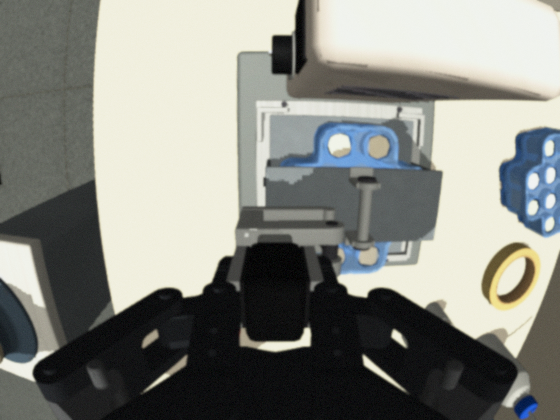

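View pics/s17.png

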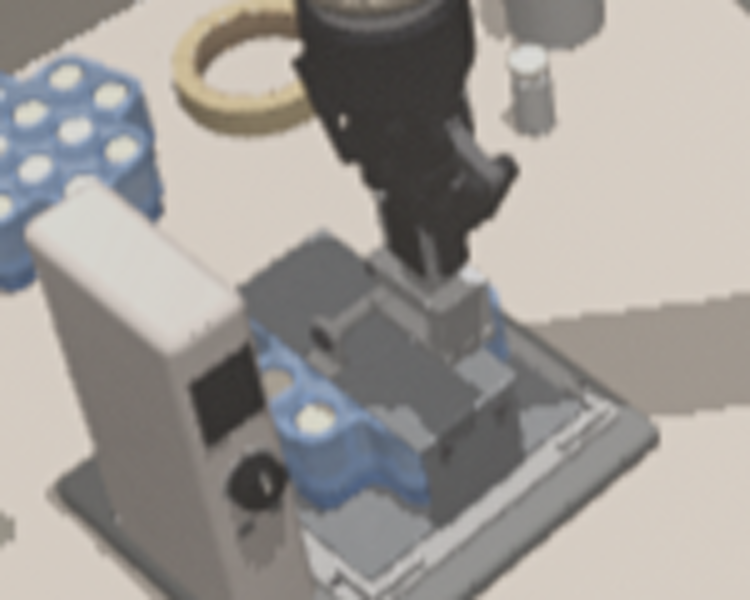

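```bash
python3 - <<'E'
from h import *
d=get("wrist"); crop(d,225,140,455,290,3.4,"w17c")
E
```

```text
(no output)
```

View pics/w17c.png

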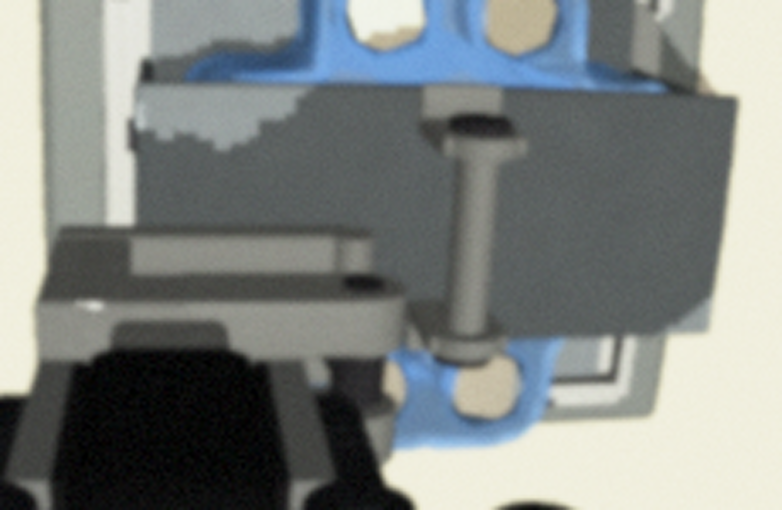

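```bash
python3 - <<'E'
from h import *
d=get("wrist"); s=env.sense(); print(s["tcp_pos"].round(4))
b=lambda u,v:(225+u/3.4,140+v/3.4)
def P(n,u,v,z): 
    p=cast(d,*b(u,v),z)[:2]; print(n,p.round(4)); return p
a=P("strap near +y",140,85,.094);c=P("far +y",737,98,.094);e=P("far -y",708,331,.094)
print("len",np.linalg.norm(c-a),"w",np.linalg.norm(c-e),"yaw",np.degrees(np.arctan2(*(c-a)[::-1])),np.degrees(np.arctan2(*(c-e)[::-1]))-90)
print("strap centre",(a+e)/2)
p=P("pin hi",476,190,.118);q=P("pin lo",468,300,.118)
P("lug+ inner top",490,157,.123);P("lug- inner top",470,312,.123)
P("lug+ outer top",482,118,.123);P("lug- outer top",470,362,.123)
zs=s["tcp_pos"][2]-.0574; print("sole",zs)
f=P("sole back +y",60,229,zs);g=P("nose +y",372,233,zs);P("uj back",40,300,zs+.042);P("uj front",403,297,zs+.042)
E
```

```text
[0.5039 0.2677 0.207 ]
strap near +y [0.4969 0.2972]
far +y [0.6499 0.3041]
far -y [0.6536 0.24  ]
len 0.15322790621795046 w 0.06426727181081122 yaw 2.6046959085046955 3.264875429283137
strap centre [0.57523488 0.26857566]
pin hi [0.5727 0.2817]
pin lo [0.5742 0.2557]
lug+ inner top [0.5735 0.2905]
lug- inner top [0.5735 0.2546]
lug+ outer top [0.5707 0.2989]
lug- outer top [0.5753 0.2423]
sole 0.14962918484269394
sole back +y [0.4835 0.278 ]
nose +y [0.5431 0.28  ]
uj back [0.4841 0.2792]
uj front [0.54   0.2822]
```

Emit:
play_rows --steps '[{"dx":0.5,"dy":0.05,"dz":0,"turn":0,"claw":0.1},{"dx":1,"dy":0.05,"dz":0,"turn":0,"claw":0.1},{"dx":1.4,"dy":0.05,"dz":0,"turn":0,"claw":0.1},{"dx":1.7,"dy":0.05,"dz":0,"turn":0,"claw":0.1},{"dx":1.75,"dy":0.05,"dz":0,"turn":0,"claw":0.1},{"dx":1.75,"dy":0.05,"dz":0,"turn":0,"claw":0.1},{"dx":1.75,"dy":0.05,"dz":0,"turn":0,"claw":0.1}]'

```text
clock: 13.88
tcp_pos: [0.5045, 0.2697, 0.155]
tool_rot: [-0.016, 0.704, 0.019, 0.709]
contact_force: [0.0, -0.2, -1.9]
opening: 0.0233
```

```bash
python3 look.py 18 100 220 250 340; python3 - <<'E'
from h import *
print(R.from_quat(env.sense()['tool_rot']).as_matrix().round(3).tolist())
d=get("wrist"); crop(d,225,140,455,290,3.4,"w18c")
E
```

```text
[0.5045 0.2697 0.155 ] 0.02334817500373113 [ 0.05 -0.16 -1.85] [ 0.01 -0.06  0.04] 13.8833
[[0.008, -0.048, 0.999], [0.005, 0.999, 0.048], [-1.0, 0.004, 0.008]]
```

View pics/w18c.png

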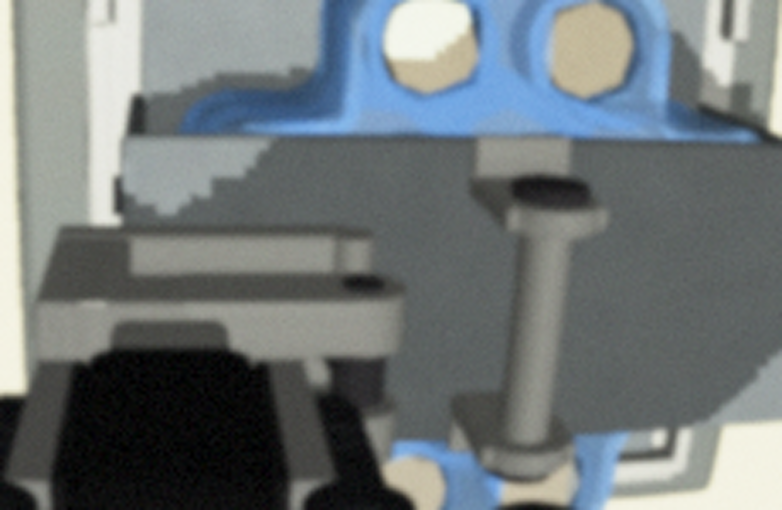

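View pics/s18.png

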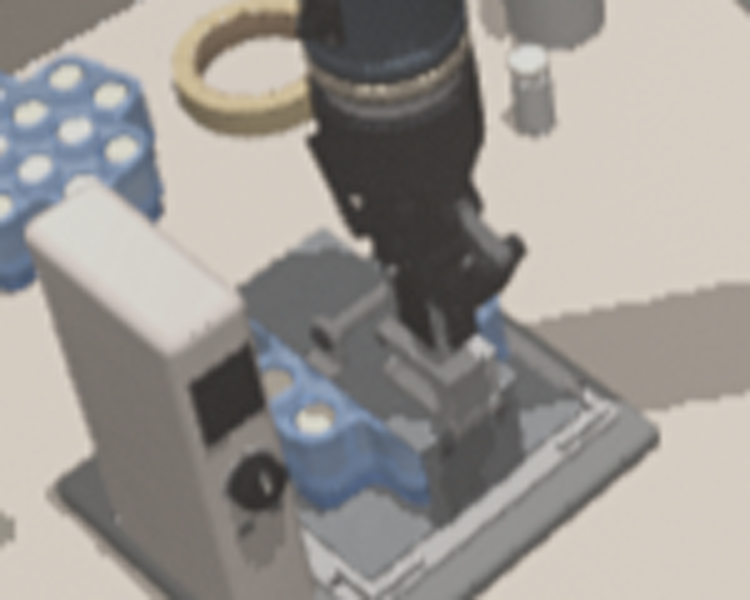

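```bash
python3 - <<'E'
from h import *
d=get("wrist"); s=env.sense(); print(s["tcp_pos"].round(4))
b=lambda u,v:(225+u/3.4,140+v/3.4)
def P(n,u,v,z): 
    p=cast(d,*b(u,v),z)[:2]; print(n,p.round(4)); return p
for u in (130,250,350): 
    P("strap+y",u,138,.094); P("sole+y",u,231,.0965)
P("sole back",60,229,.0965);P("nose tip side",373,232,.0965)
P("lug+ top outer",550,178,.123);P("lug+ top inner",560,215,.123);P("lug- top outer",520,478,.123)
P("pin",541,270,.118);P("pin",524,420,.118)
E
```

```text
[0.5045 0.2697 0.1552]
strap+y [0.4969 0.2975]
sole+y [0.4976 0.2799]
strap+y [0.5195 0.2986]
sole+y [0.5205 0.281 ]
strap+y [0.5387 0.2996]
sole+y [0.5399 0.2818]
sole back [0.4843 0.2797]
nose tip side [0.5444 0.2818]
lug+ top outer [0.5689 0.3005]
lug+ top inner [0.5717 0.2941]
lug- top outer [0.5728 0.2427]
pin [0.5717 0.2824]
pin [0.5733 0.2525]
```

Emit:
play_rows --steps '[{"dx":0.05,"dy":0,"dz":0,"turn":0,"claw":0.1},{"dx":0.09,"dy":0,"dz":0,"turn":0,"claw":0.1},{"dx":0.09,"dy":0,"dz":0,"turn":0,"claw":0.1},{"dx":0.09,"dy":0,"dz":0,"turn":0,"claw":0.1}]'

```text
clock: 14.42
tcp_pos: [0.5045, 0.2697, 0.1525]
tool_rot: [-0.016, 0.704, 0.019, 0.71]
contact_force: [0.2, -0.4, -1.7]
opening: 0.0232
```

Emit:
play_rows --steps '[{"dx":0.03,"dy":0,"dz":0,"turn":0,"claw":0.1},{"dx":0.06,"dy":0,"dz":0,"turn":0,"claw":0.1},{"dx":0.06,"dy":0,"dz":0,"turn":0,"claw":0.1},{"dx":0.06,"dy":0,"dz":0,"turn":0,"claw":0.1}]'

```text
clock: 14.75
tcp_pos: [0.5046, 0.2699, 0.1514]
tool_rot: [-0.016, 0.704, 0.019, 0.71]
contact_force: [-0.7, -0.4, 4.8]
opening: 0.0232
```

Emit:
play_rows --steps '[{"dx":-0.02,"dy":0,"dz":0.2,"turn":0,"claw":0.1},{"dx":-0.02,"dy":0,"dz":0.5,"turn":0,"claw":0.1},{"dx":-0.02,"dy":0,"dz":0.8,"turn":0,"claw":0.1},{"dx":-0.01,"dy":0,"dz":1,"turn":0,"claw":0.1},{"dx":-0.01,"dy":0,"dz":1.2,"turn":0,"claw":0.1},{"dx":-0.01,"dy":0,"dz":1.4,"turn":0,"claw":0.1},{"dx":-0.01,"dy":0,"dz":1.4,"turn":0,"claw":0.1},{"dx":-0.01,"dy":0,"dz":1.4,"turn":0,"claw":0.1}]'

```text
clock: 15.42
tcp_pos: [0.5464, 0.2719, 0.1515]
tool_rot: [-0.016, 0.704, 0.019, 0.709]
contact_force: [-1.5, -0.7, -0.8]
opening: 0.023
```

```bash
python3 look.py 19 100 220 250 340; python3 - <<'E'
from h import *
d=get("wrist"); crop(d,200,140,430,290,3.4,"w19c")
E
```

```text
[0.5464 0.2719 0.1515] 0.02302082476596734 [-1.53 -0.7  -0.81] [-0.09  0.58 -0.01] 15.4167
```

View pics/w19c.png

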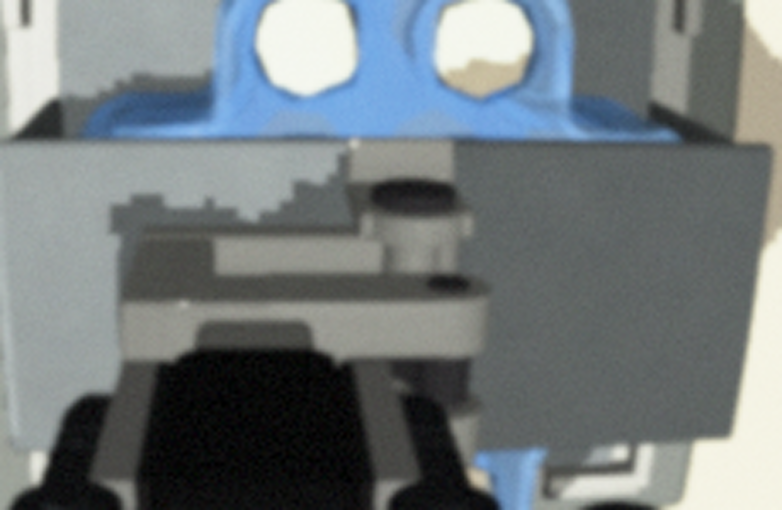

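View pics/s19.png

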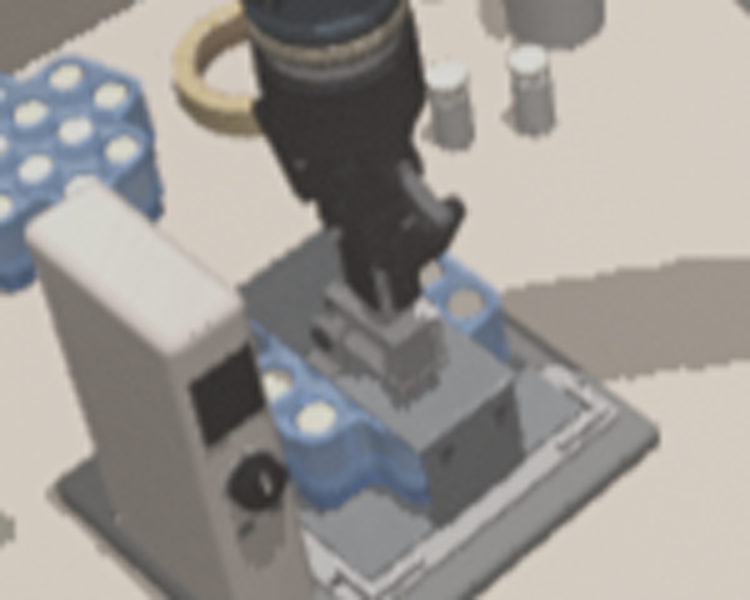

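Emit:
play_rows --steps '[{"dx":0,"dy":0,"dz":0.2,"turn":0,"claw":0.1},{"dx":0,"dy":0,"dz":0.4,"turn":0,"claw":0.1},{"dx":0,"dy":0,"dz":0.6,"turn":0,"claw":0.1},{"dx":0,"dy":0,"dz":0.75,"turn":0,"claw":0.1},{"dx":0,"dy":0,"dz":0.85,"turn":0,"claw":0.1},{"dx":0,"dy":0,"dz":0.85,"turn":0,"claw":0.1},{"dx":0,"dy":0,"dz":0.85,"turn":0,"claw":0.1}]'

```text
clock: 16.15
tcp_pos: [0.5721, 0.273, 0.1517]
tool_rot: [-0.016, 0.704, 0.019, 0.71]
contact_force: [-0.5, 0.2, -1.1]
opening: 0.0234
```

```bash
python3 look.py 20 100 220 250 340; python3 - <<'E'
from h import *
d=get("wrist"); crop(d,200,140,430,290,3.4,"w20c")
E
```

```text
[0.5721 0.273  0.1517] 0.02337609131804523 [-0.54  0.17 -1.08] [-0.   -0.02 -0.03] 16.15
```

View pics/w20c.png

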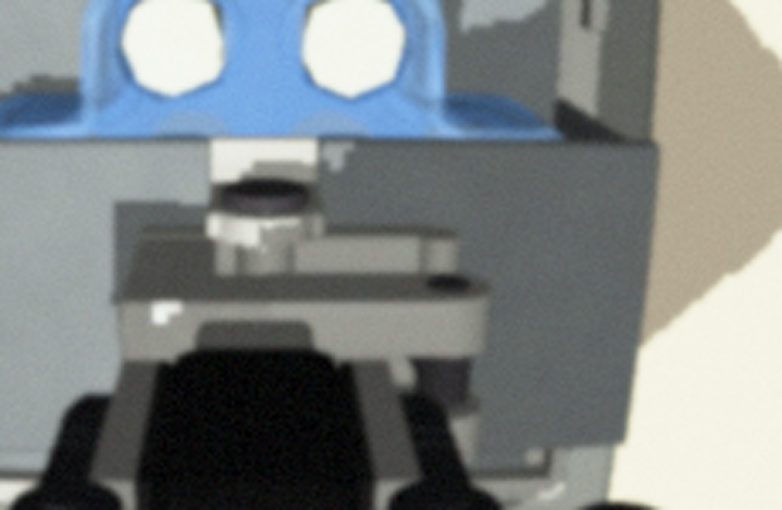

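Emit:
play_rows --steps '[{"dx":0,"dy":0,"dz":0.07,"turn":0,"claw":0.1},{"dx":0,"dy":0,"dz":0.1,"turn":0,"claw":0.1},{"dx":0,"dy":0,"dz":0.1,"turn":0,"claw":0.1},{"dx":0,"dy":0,"dz":0.1,"turn":0,"claw":0.1}]'

```text
clock: 16.63
tcp_pos: [0.5744, 0.2733, 0.1519]
tool_rot: [-0.016, 0.704, 0.019, 0.709]
contact_force: [-0.7, -0.4, -1.4]
opening: 0.0233
```

Emit:
play_rows --steps '[{"dx":0,"dy":0,"dz":0.05,"turn":0,"claw":0.1},{"dx":0,"dy":0,"dz":0.08,"turn":0,"claw":0.1},{"dx":0,"dy":0,"dz":0.08,"turn":0,"claw":0.1},{"dx":0,"dy":0,"dz":0.08,"turn":0,"claw":0.1}]'

```text
clock: 16.97
tcp_pos: [0.5757, 0.2735, 0.1518]
tool_rot: [-0.016, 0.705, 0.019, 0.709]
contact_force: [-4.3, -0.2, 1.2]
opening: 0.0234
```

```bash
python3 look.py 21 100 220 250 340; python3 - <<'E'
from h import *
d=get("wrist"); crop(d,200,140,430,290,3.4,"w21c")
E
```

```text
[0.5757 0.2735 0.1518] 0.02335243773824876 [-4.27 -0.15  1.24] [-0.21  1.24  0.  ] 16.9667
```

View pics/w21c.png

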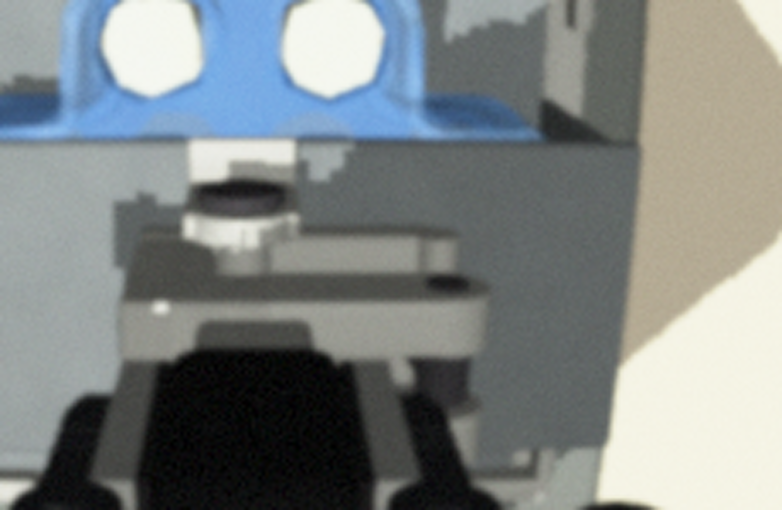

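View pics/s21.png

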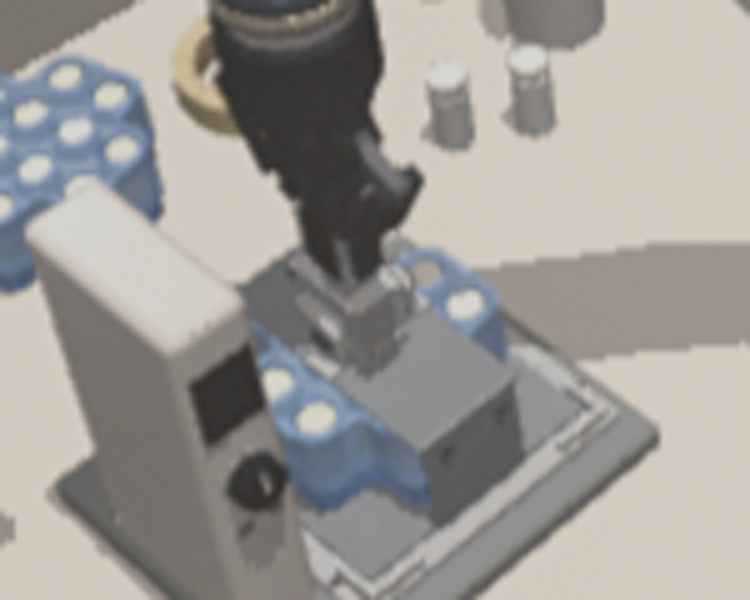

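Emit:
play_rows --steps '[{"dx":0,"dy":0,"dz":-0.05,"turn":0,"claw":0.1},{"dx":0,"dy":0,"dz":-0.05,"turn":0,"claw":0.1},{"dx":0,"dy":0,"dz":-0.05,"turn":0,"claw":0.1},{"dx":0,"dy":0,"dz":-0.05,"turn":0,"claw":0.1}]' --newtons 100

```text
clock: 17.45
tcp_pos: [0.5751, 0.2733, 0.1519]
tool_rot: [-0.016, 0.704, 0.019, 0.709]
contact_force: [0.3, 0.4, -1.4]
opening: 0.023
```

```bash
python3 - <<'E'
from h import *
t=get("top");s=get("scene")
t["img"]=cv2.imread("pics/top0.png");s["img"]=cv2.imread("pics/scene0.png")
crop(t,290,170,380,250,8,"tray_t");crop(s,255,175,365,245,7,"tray_s")
w=dict(img=cv2.imread("pics/w1.png"));crop(w,300,140,480,310,4,"tray_w")
E
```

```text
(no output)
```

View pics/tray_t.png

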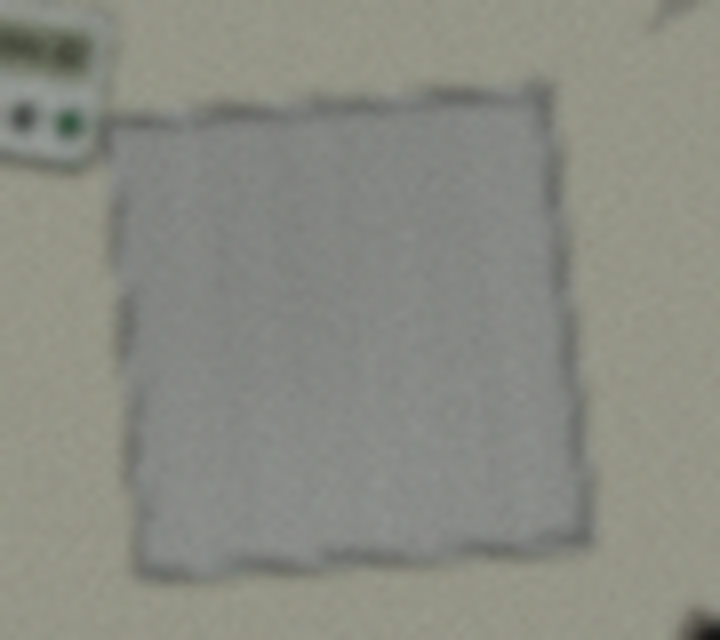

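View pics/tray_s.png

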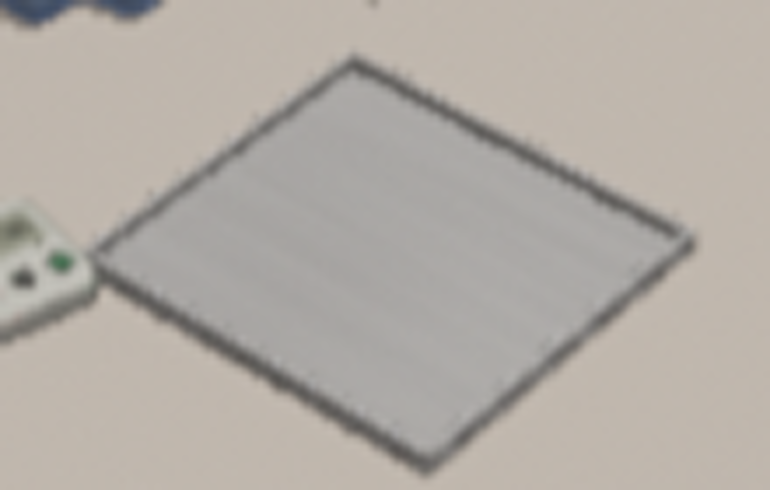

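View pics/tray_w.png

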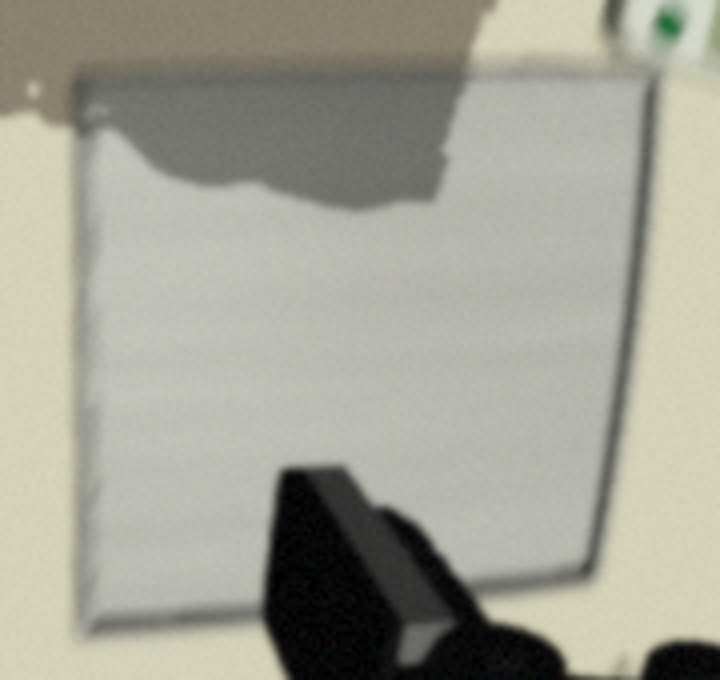

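```bash
python3 - <<'E'
from h import *
t=get("top");s=get("scene")
T=[(110,122),(548,92),(590,545),(140,575)]; S=[(95,256),(355,62),(693,242),(430,462)]
T=[(290+u/8,170+v/8) for u,v in T]; S=[(255+u/7,175+v/7) for u,v in S]
w=dict(n="wrist",mtx=np.array([[325.1923,0,274.5892],[0,325.1923,204.5336],[0,0,1]]))
A=np.eye(4);A[:3,:3]=R.from_matrix([[.004,-.015,1],[.005,1,.015],[-1,.005,.004]]).as_matrix();A[:3,3]=[0.42847,-0.18004,0.25782]
w["extrinsics"]=A@get("wrist")["tool_from_camera"]
W=[(655,72),(590,578),(85,632),(82,75)]; W=[(300+u/4,140+v/4) for u,v in W]
for n,d,C in (("top",t,T),("scene",s,S),("wrist",w,W)):
    P=np.array([cast(d,*p,.014)[:2] for p in C])
    if n=="wrist": P=P[[0,1,2,3]]
    ax=(P[0]-P[3]+P[1]-P[2])/2; ay=(P[0]-P[1]+P[3]-P[2])/2
    print(n,P.round(3).tolist(),P.mean(0).round(4),np.linalg.norm(ax).round(3),np.linalg.norm(ay).round(3),np.degrees(np.arctan2(ax[1],ax[0])).round(2),np.degrees(np.arctan2(ay[1],ay[0])).round(2)-90)
E
```

```text
top [[0.677, -0.171], [0.686, -0.364], [0.486, -0.373], [0.477, -0.179]] [ 0.5818 -0.2719] 0.2 0.193 2.44 2.6500000000000057
scene [[0.667, -0.167], [0.677, -0.354], [0.477, -0.364], [0.468, -0.172]] [ 0.5724 -0.2642] 0.2 0.19 2.17 2.8100000000000023
wrist [[0.685, -0.152], [0.697, -0.344], [0.498, -0.356], [0.485, -0.162]] [ 0.5912 -0.2534] 0.2 0.194 3.25 3.6200000000000045
```

Emit:
play_rows --steps '[{"dx":-0.1,"dy":0,"dz":0,"turn":0,"claw":0.1},{"dx":-0.2,"dy":0,"dz":0,"turn":0,"claw":0.1},{"dx":-0.3,"dy":0,"dz":0,"turn":0,"claw":0.1},{"dx":-0.5,"dy":0,"dz":0,"turn":0,"claw":0.1},{"dx":-0.7,"dy":0,"dz":0,"turn":0,"claw":0.1},{"dx":-0.9,"dy":0,"dz":0,"turn":0,"claw":0.1},{"dx":-1.1,"dy":0,"dz":0,"turn":0,"claw":0.1},{"dx":-1.1,"dy":0,"dz":0,"turn":0,"claw":0.1},{"dx":-1.1,"dy":0,"dz":0,"turn":0,"claw":0.1}]'

```text
clock: 18.45
tcp_pos: [0.5744, 0.2735, 0.1853]
tool_rot: [-0.016, 0.705, 0.019, 0.709]
contact_force: [0.3, -0.3, -6.1]
opening: 0.0229
```

```bash
python3 look.py 22 100 200 250 320
```

```text
[0.5744 0.2735 0.1853] 0.022945714276632657 [ 0.33 -0.29 -6.08] [-0.05 -0.01 -0.  ] 18.45
```

View pics/w22.png

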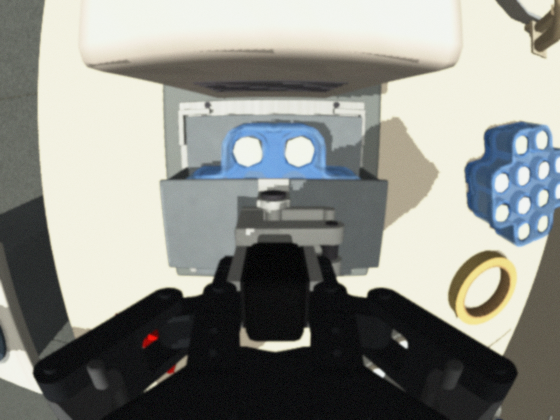

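View pics/s22.png

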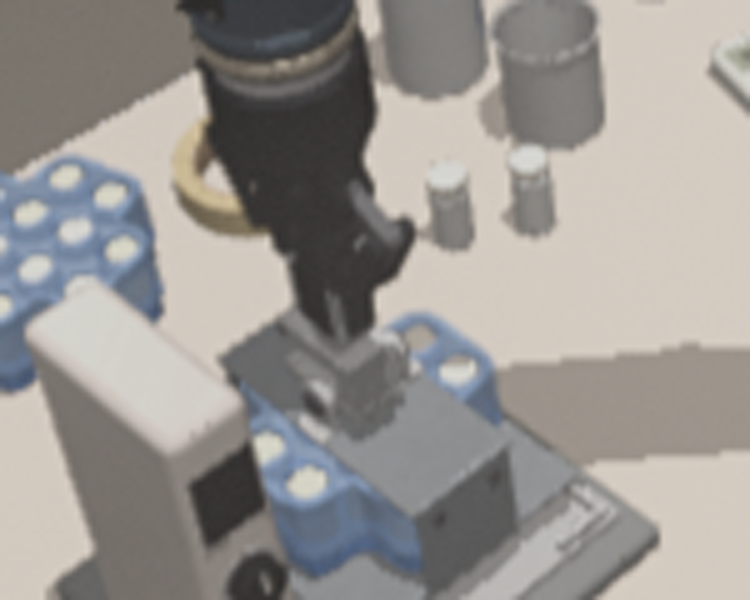

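Emit:
play_rows --steps '[{"dx":-0.3,"dy":0,"dz":0,"turn":0,"claw":0.1},{"dx":-0.7,"dy":0,"dz":0,"turn":0,"claw":0.1},{"dx":-1.1,"dy":0,"dz":0,"turn":0,"claw":0.1},{"dx":-1.5,"dy":0,"dz":0,"turn":0,"claw":0.1},{"dx":-1.9,"dy":0,"dz":0,"turn":0,"claw":0.1},{"dx":-2.2,"dy":0,"dz":0,"turn":0,"claw":0.1},{"dx":-2.4,"dy":0,"dz":0,"turn":0,"claw":0.1},{"dx":-2.4,"dy":0,"dz":0,"turn":0,"claw":0.1},{"dx":-2.4,"dy":0,"dz":0,"turn":0,"claw":0.1}]'

```text
clock: 19.3
tcp_pos: [0.5736, 0.2727, 0.2567]
tool_rot: [-0.016, 0.705, 0.018, 0.709]
contact_force: [-0.7, -0.3, -8.2]
opening: 0.023
```

```bash
python3 look.py 23 80 170 260 320;python3 -c "
from h import *
print(R.from_quat(env.sense()['tool_rot']).as_matrix().round(3).tolist(),env.sense()['qpos'].round(2))"
```

```text
[0.5736 0.2727 0.2567] 0.022966913604889592 [-0.66 -0.32 -8.16] [-0.03  0.1   0.09] 19.3
[[0.004, -0.049, 0.999], [0.002, 0.999, 0.049], [-1.0, 0.002, 0.004]] [-0.02  0.47 -0.69  1.58  0.31  1.2  -0.72]
```

View pics/s23.png

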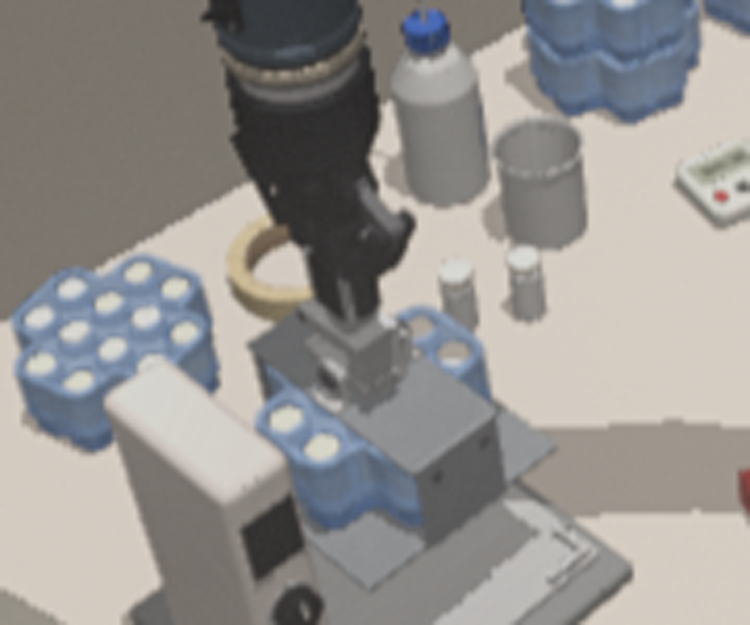

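View pics/w23.png

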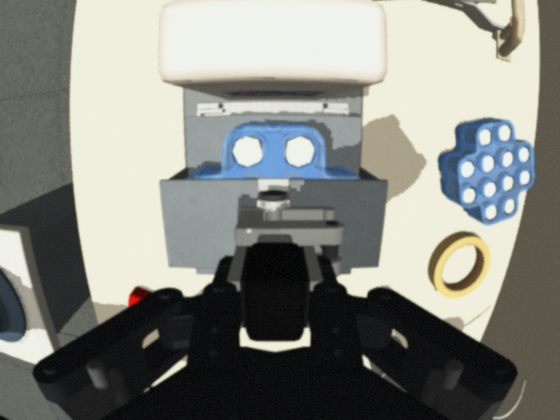

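Emit:
play_rows --steps '[{"dx":0,"dy":-0.15,"dz":0,"turn":0,"claw":0.1},{"dx":0,"dy":-0.45,"dz":0,"turn":0,"claw":0.1},{"dx":0,"dy":-0.9,"dz":0,"turn":0,"claw":0.1},{"dx":0,"dy":-1.5,"dz":0,"turn":0,"claw":0.1},{"dx":0,"dy":-2.2,"dz":-0.05,"turn":0,"claw":0.1},{"dx":0,"dy":-2.9,"dz":-0.1,"turn":0,"claw":0.1},{"dx":0,"dy":-3.6,"dz":-0.15,"turn":0,"claw":0.1},{"dx":0,"dy":-4.3,"dz":-0.2,"turn":0,"claw":0.1},{"dx":0,"dy":-5.0,"dz":-0.25,"turn":0,"claw":0.1},{"dx":0,"dy":-5.6,"dz":-0.28,"turn":0,"claw":0.1},{"dx":0,"dy":-6.1,"dz":-0.3,"turn":0,"claw":0.1},{"dx":0,"dy":-6.4,"dz":-0.3,"turn":0,"claw":0.1}]'

```text
clock: 20.4
tcp_pos: [0.5736, 0.0754, 0.2549]
tool_rot: [-0.016, 0.706, 0.015, 0.708]
contact_force: [0.7, -0.5, -7.7]
opening: 0.023
```

```bash
python3 look.py 24 120 170 320 320;python3 -c "
from h import *
print(R.from_quat(env.sense()['tool_rot']).as_matrix().round(3).tolist(),env.sense()['qpos'].round(2))"
```

```text
[0.5736 0.0754 0.2549] 0.023044344282880692 [ 0.69 -0.54 -7.69] [-0.21  0.04 -0.02] 20.4
[[0.003, -0.044, 0.999], [-0.0, 0.999, 0.044], [-1.0, -0.0, 0.003]] [ 0.31  0.37 -0.67  1.71  0.25  1.15 -0.39]
```

View pics/s24.png

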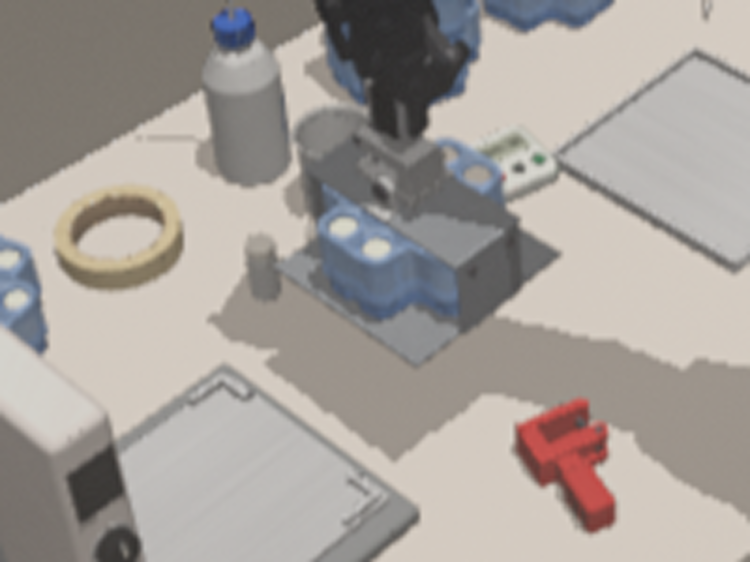

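Emit:
play_rows --steps '[{"dx":0,"dy":-0.2,"dz":0,"turn":0,"claw":0.1},{"dx":0,"dy":-0.6,"dz":0,"turn":0,"claw":0.1},{"dx":0,"dy":-1.2,"dz":0,"turn":0,"claw":0.1},{"dx":0,"dy":-2,"dz":0,"turn":0,"claw":0.1},{"dx":0,"dy":-2.9,"dz":-0.05,"turn":0,"claw":0.1},{"dx":0,"dy":-3.8,"dz":-0.1,"turn":0,"claw":0.1},{"dx":0,"dy":-4.7,"dz":-0.15,"turn":0,"claw":0.1},{"dx":0,"dy":-5.5,"dz":-0.15,"turn":0,"claw":0.1},{"dx":0,"dy":-6.2,"dz":-0.15,"turn":0,"claw":0.1},{"dx":0,"dy":-6.8,"dz":-0.15,"turn":0,"claw":0.1},{"dx":0,"dy":-7.2,"dz":-0.15,"turn":0,"claw":0.1},{"dx":0,"dy":-7.4,"dz":-0.15,"turn":0,"claw":0.1}]'

```text
clock: 21.5
tcp_pos: [0.5791, -0.1484, 0.2547]
tool_rot: [-0.015, 0.706, 0.014, 0.708]
contact_force: [0.5, -1.1, -7.2]
opening: 0.0229
```

Emit:
play_rows --steps '[{"dx":0,"dy":-0.2,"dz":0,"turn":0,"claw":0.1},{"dx":0,"dy":-0.6,"dz":0,"turn":0,"claw":0.1},{"dx":0,"dy":-1.2,"dz":0,"turn":0,"claw":0.1},{"dx":0,"dy":-1.9,"dz":-0.05,"turn":0,"claw":0.1},{"dx":0,"dy":-2.5,"dz":-0.1,"turn":0,"claw":0.1},{"dx":0,"dy":-3,"dz":-0.1,"turn":0,"claw":0.1},{"dx":0,"dy":-3.3,"dz":-0.1,"turn":0,"claw":0.1},{"dx":0,"dy":-3.3,"dz":-0.1,"turn":0,"claw":0.1},{"dx":0,"dy":-3.3,"dz":-0.1,"turn":0,"claw":0.1}]'

```text
clock: 22.25
tcp_pos: [0.5804, -0.2467, 0.2546]
tool_rot: [-0.015, 0.706, 0.015, 0.708]
contact_force: [-1.2, 2.1, -7.5]
opening: 0.0228
```

```bash
python3 look.py 25 220 120 400 270;python3 -c "
from h import *
print(R.from_quat(env.sense()['tool_rot']).as_matrix().round(3).tolist(),env.sense()['qpos'].round(2))
t=get('top'); crop(t,280,150,400,260,6,'t25')"
```

```text
[ 0.5804 -0.2467  0.2546] 0.022790028549582668 [-1.2   2.12 -7.5 ] [ 0.22 -0.   -0.04] 22.25
[[0.003, -0.045, 0.999], [0.0, 0.999, 0.045], [-1.0, 0.0, 0.003]] [ 0.74  0.43 -0.56  1.6   0.24  1.18  0.17]
```

View pics/s25.png

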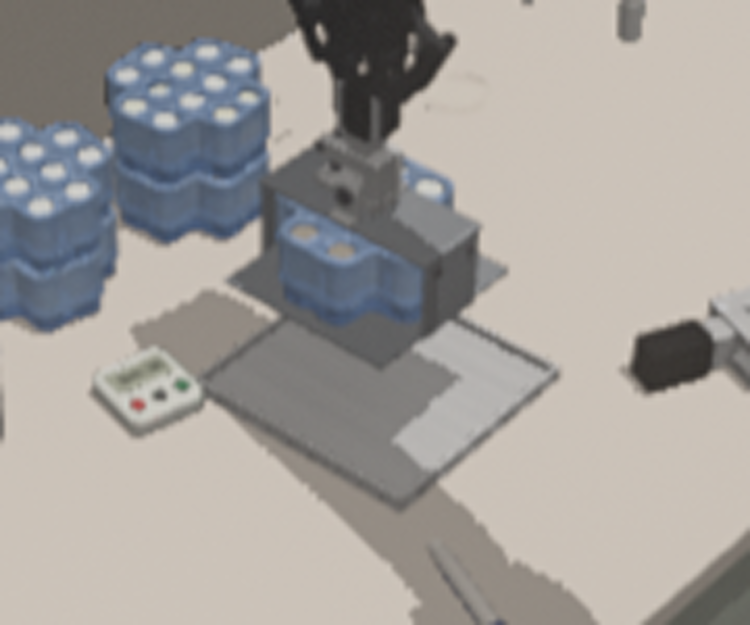

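View pics/w25.png

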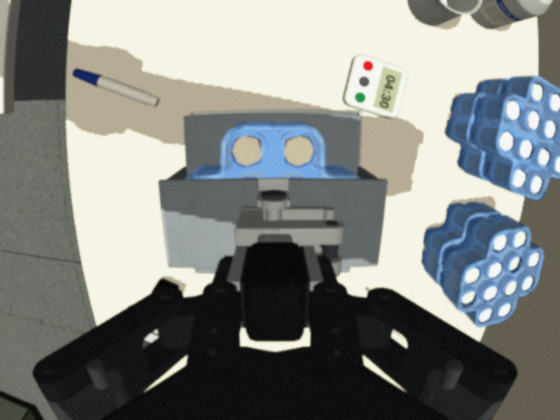

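View pics/t25.png

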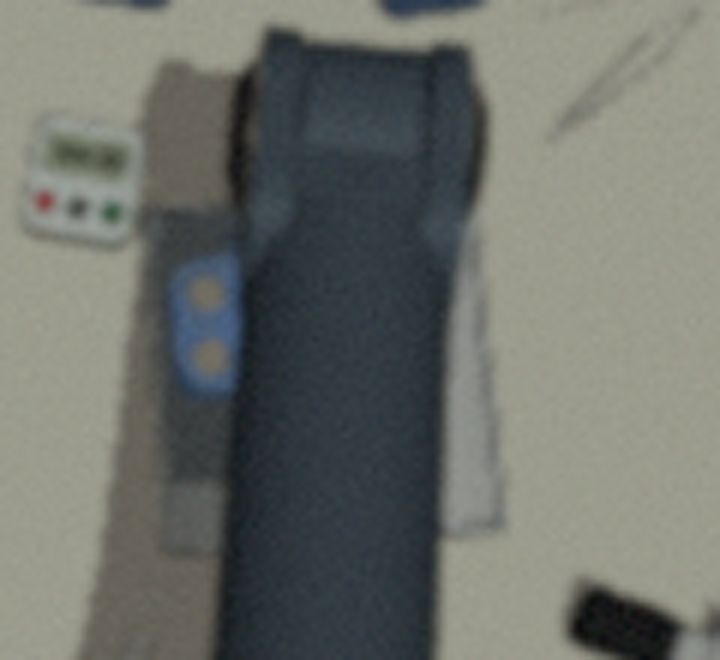

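Emit:
play_rows --steps '[{"dx":0.2,"dy":-0.2,"dz":0,"turn":0,"claw":0.1},{"dx":0.6,"dy":-0.45,"dz":0,"turn":0,"claw":0.1},{"dx":1.1,"dy":-0.55,"dz":0,"turn":0,"claw":0.1},{"dx":1.6,"dy":-0.55,"dz":0,"turn":0,"claw":0.1},{"dx":2.1,"dy":-0.55,"dz":0,"turn":0,"claw":0.1},{"dx":2.5,"dy":-0.55,"dz":0,"turn":0,"claw":0.1},{"dx":2.8,"dy":-0.55,"dz":0,"turn":0,"claw":0.1},{"dx":2.8,"dy":-0.55,"dz":0,"turn":0,"claw":0.1},{"dx":2.8,"dy":-0.55,"dz":0,"turn":0,"claw":0.1}]'

```text
clock: 23.15
tcp_pos: [0.5816, -0.2617, 0.1705]
tool_rot: [-0.016, 0.706, 0.016, 0.708]
contact_force: [0.4, 0.1, -6.7]
opening: 0.0228
```

```bash
python3 look.py 26 230 130 380 255;python3 -c "
from h import *
t=get('top'); crop(t,280,150,400,260,6,'t26')"
```

```text
[ 0.5816 -0.2617  0.1705] 0.022781291969539385 [ 0.43  0.13 -6.71] [-0.02 -0.   -0.04] 23.15
```

View pics/s26.png

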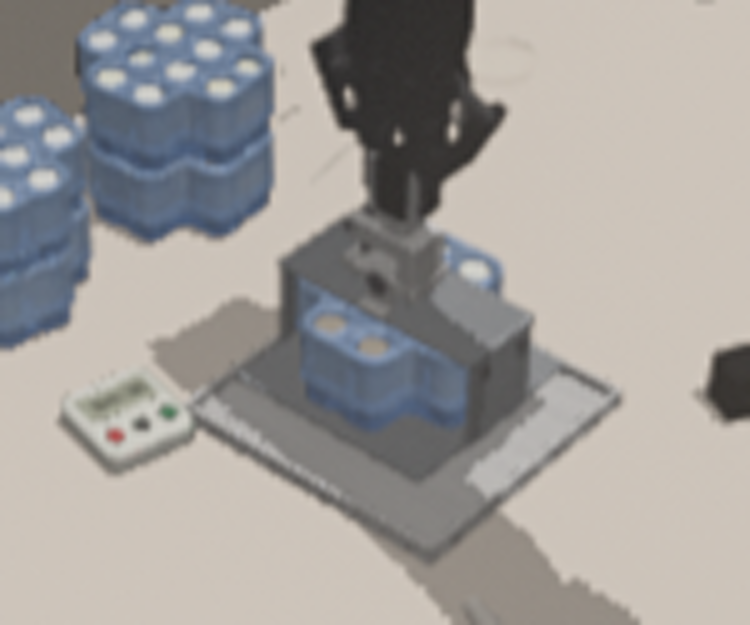

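View pics/w26.png

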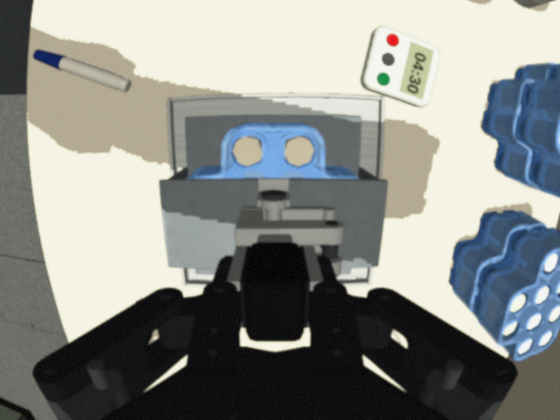

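View pics/t26.png

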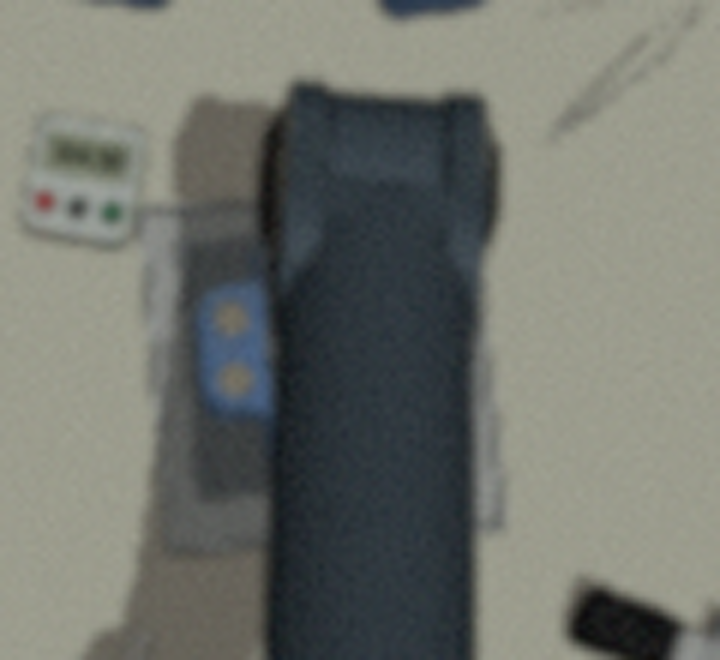

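```bash
python3 - <<'E'
from h import *
d=get("wrist"); crop(d,150,80,400,300,3.1,"w26c")
for n,u,v,z in [("tray FL",382,97,.014),("tray NL",169,98,.014),("tray NR",185,283,.014),("tray FR",371,282,.014),("plate +yN",187,116,.038),("plate +yF",361,116,.038)]: print(n,cast(d,u,v,z).round(4))
E
```

```text
tray FL [ 0.6811 -0.1685  0.014 ]
tray NL [ 0.4808 -0.1786  0.014 ]
tray NR [ 0.4911 -0.3717  0.014 ]
tray FR [ 0.6941 -0.3624  0.014 ]
plate +yN [ 0.5054 -0.1955  0.038 ]
plate +yF [ 0.655  -0.1889  0.038 ]
```

View pics/w26c.png

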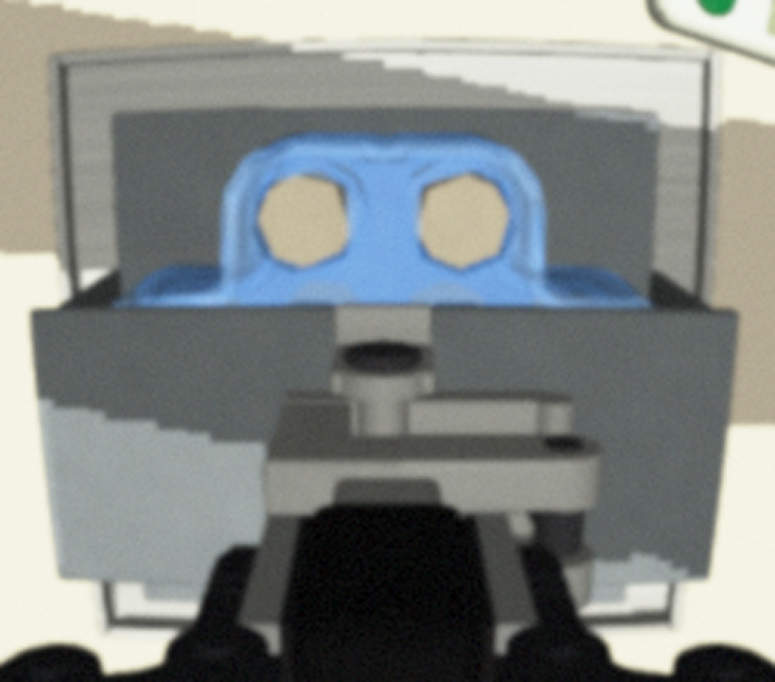

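Emit:
play_rows --steps '[{"dx":0.2,"dy":-0.1,"dz":0.1,"turn":0,"claw":0.1},{"dx":0.4,"dy":-0.13,"dz":0.12,"turn":0,"claw":0.1},{"dx":0.6,"dy":-0.13,"dz":0.12,"turn":0,"claw":0.1},{"dx":0.8,"dy":-0.13,"dz":0.12,"turn":0,"claw":0.1},{"dx":0.95,"dy":-0.13,"dz":0.12,"turn":0,"claw":0.1},{"dx":1.05,"dy":-0.13,"dz":0.12,"turn":0,"claw":0.1},{"dx":1.12,"dy":-0.13,"dz":0.12,"turn":0,"claw":0.1},{"dx":1.18,"dy":-0.13,"dz":0.12,"turn":0,"claw":0.1},{"dx":1.18,"dy":-0.13,"dz":0.12,"turn":0,"claw":0.1},{"dx":1.18,"dy":-0.13,"dz":0.12,"turn":0,"claw":0.1}]'

```text
clock: 24.18
tcp_pos: [0.5871, -0.2657, 0.1375]
tool_rot: [-0.017, 0.705, 0.015, 0.709]
contact_force: [-0.3, 0.1, -4.7]
opening: 0.0233
```

Emit:
play_rows --steps '[{"dx":0.05,"dy":0,"dz":0,"turn":0,"claw":0.1},{"dx":0.1,"dy":0,"dz":0,"turn":0,"claw":0.1},{"dx":0.15,"dy":0,"dz":0,"turn":0,"claw":0.1},{"dx":0.18,"dy":0,"dz":0,"turn":0,"claw":0.1},{"dx":0.18,"dy":0,"dz":0,"turn":0,"claw":0.1},{"dx":0.18,"dy":0,"dz":0,"turn":0,"claw":0.1}]'

```text
clock: 24.68
tcp_pos: [0.5872, -0.2659, 0.1321]
tool_rot: [-0.017, 0.704, 0.015, 0.709]
contact_force: [-1.4, -0.2, -1.9]
opening: 0.0231
```

```bash
python3 look.py 27 230 130 380 255;python3 -c "
from h import *
d=get('wrist'); crop(d,150,80,400,300,3.1,'w27c')"
```

```text
[ 0.5872 -0.2659  0.1321] 0.023093503777872608 [-1.42 -0.17 -1.9 ] [-0.08  0.35  0.  ] 24.6833
```

View pics/s27.png

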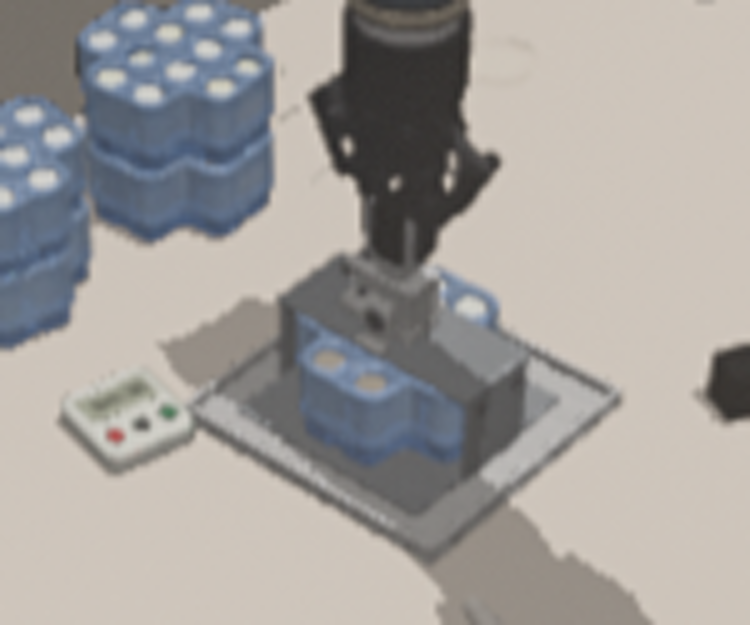

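View pics/w27c.png

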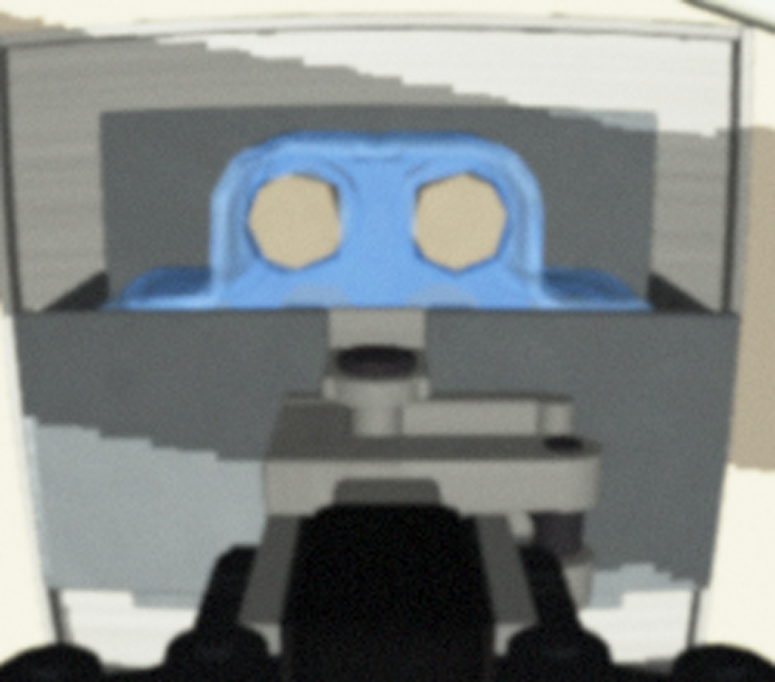

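Emit:
play_rows --steps '[{"dx":0.04,"dy":0,"dz":-0.02,"turn":0,"claw":0.1},{"dx":0.04,"dy":0,"dz":-0.02,"turn":0,"claw":0.1},{"dx":0.04,"dy":0,"dz":-0.02,"turn":0,"claw":0.1}]'

```text
clock: 25.08
tcp_pos: [0.5872, -0.2659, 0.1315]
tool_rot: [-0.017, 0.704, 0.015, 0.71]
contact_force: [-1.4, 0.5, 1.9]
opening: 0.0228
```

Sole on the strap; release and rise.

Emit:
play_rows --steps '[{"dx":0,"dy":0,"dz":0,"turn":0,"claw":0.25},{"dx":0,"dy":0,"dz":0,"turn":0,"claw":0.3},{"dx":0,"dy":0,"dz":0,"turn":0,"claw":0.4},{"dx":0,"dy":0,"dz":0,"turn":0,"claw":0.6},{"dx":0,"dy":0,"dz":0,"turn":0,"claw":0.7},{"dx":0,"dy":0,"dz":0,"turn":0,"claw":0.7},{"dx":-0.5,"dy":0,"dz":0,"turn":0,"claw":0.7},{"dx":-1.2,"dy":0,"dz":0,"turn":0,"claw":0.7},{"dx":-2,"dy":0,"dz":0,"turn":0,"claw":0.7},{"dx":-3,"dy":0,"dz":0,"turn":0,"claw":0.7},{"dx":-4,"dy":0,"dz":0,"turn":0,"claw":0.7},{"dx":-4,"dy":0,"dz":0,"turn":0,"claw":0.7}]'

```text
clock: 26.08
tcp_pos: [0.5897, -0.2661, 0.2586]
tool_rot: [-0.018, 0.7, 0.013, 0.714]
contact_force: [2.6, -0.5, 1.2]
opening: 0.06
```

```bash
python3 look.py 28 230 130 380 255;python3 -c "
from h import *
d=get('wrist'); crop(d,150,80,400,300,3.1,'w28c')
s=get('scene');cv2.imwrite('pics/s28f.png',s['img'])"
```

```text
[ 0.5897 -0.2661  0.2586] 0.059953910021747 [ 2.63 -0.47  1.17] [ 0.02 -0.07 -0.  ] 26.0833
```

View pics/s28.png

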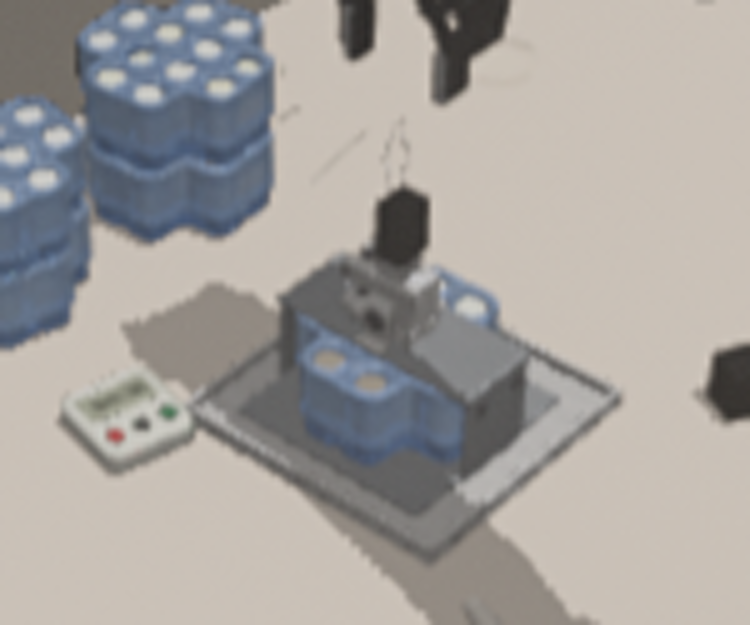

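View pics/w28c.png

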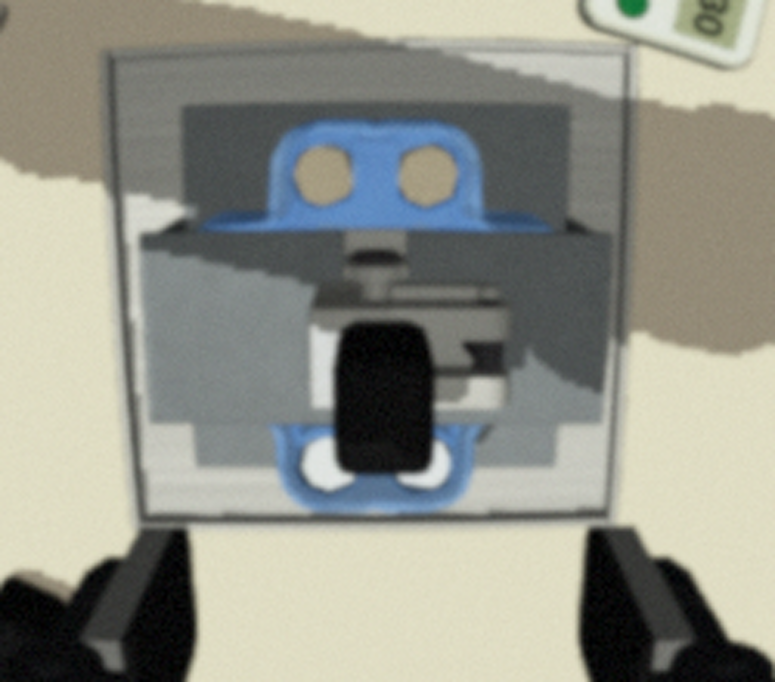

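View pics/s28f.png

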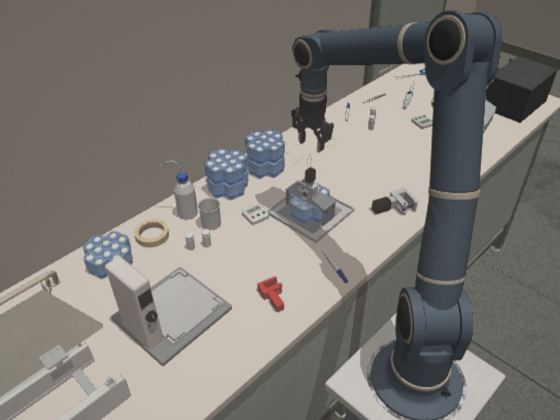

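Emit:
play_rows --steps '[{"dx":0,"dy":0,"dz":0,"turn":0,"claw":0.7},{"dx":0,"dy":0,"dz":0,"turn":0,"claw":0.7},{"dx":0,"dy":0,"dz":0,"turn":0,"claw":0.7},{"dx":0,"dy":0,"dz":0,"turn":0,"claw":0.7}]'

```text
clock: 26.62
tcp_pos: [0.5853, -0.2655, 0.2498]
tool_rot: [-0.016, 0.705, 0.015, 0.709]
contact_force: [0.0, -0.4, -0.3]
opening: 0.0598
```

```bash
python3 -c "
from cell import env
print(env.sense()['contact_force']); print(env.job_done())"
```

```text
[ 0.03431819 -0.42297021 -0.32639072]
the job is handed in; nothing more can be done
None
```

The rack is in the tray with the hook on its pin. I handed the job in at about 26.6 s; no verdict was reported.

**What I did**
- **Standing the hook:** I gripped only the end corner of its grip so it swung upright as I lifted, then set it on its sole and let go.
- **Taking it again:** I gripped it from above, aligned it with the strap and pushed it onto the pin until the pin met the back wall of the throat (about 4 N).
- **Moving the rack:** I lifted it level, carried it over, lowered it into the tray until the load came off, set the sole on the strap and released.

**Last checks**
- **Rack:** it looks flat inside the tray walls. I measured it about 6 mm from the tray centre just before a small correction and the final lowering.
- **Hook and hand:** the hook stands on the pin, and the open hand is clear above it with no contact force.
- **Bystanders:** the beaker, vials and timer look unmoved.

**Failed or uncertain**
- **First grasp:** the first try at standing the hook did not work. The hook would not turn in the pads and dropped about 4 cm flat onto the bench when I loosened the grip.
- **Latch:** I judged it shut only from the pictures, the drop in push force before the pin met the wall, and the rack hanging securely. I did not measure its angle.
- **Tray position:** the first three camera estimates disagreed by 1 to 2 cm, so I measured again with the wrist camera just above the tray before lowering.

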